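Check the filter of the seal-carving dust collector

ROBOT

A 6-joint arm with a two-finger parallel gripper is mounted at the origin on a cart in front of the work surface, level with it; the furniture and walls round the work are solid. World frame = base frame: x ahead of the robot, y to its left, z up, the work surface at z = 0. Lengths are in m, angles in rad, forces in N, time in s.
With the tool pointing down it reaches from about 0.35 to 0.775 m from the base axis. Payload 5.5 kg.
Tool frame: the origin (TCP) lies at the very end of the fingers, on their centre line; the grasp point (between the pads) lies 19 mm behind it; x points along the fingers, y is the direction in which the jaws open and shut, and the axes are right-handed (so a half turn about x gives the same grasp; the last joint's range is limited). The gripper opens to 85 mm and grips with 20 to 120 N. Pads are 22 mm wide; open, the fingers measure 114 mm over their backs; the gripper's body (76 mm by 85 mm) begins 54 mm behind the grasp point. The pads swing forward as they close: fully open they stand 13 mm farther back than shut.
Start: joints at [0.992, 0.313, 0.046, 1.304, 0, 1.431], TCP at [0.244, 0.521, 0.231] pointing down, gripper open.
Joint ranges: [-2.76, 2.76], [-0.86, 1.69], [-1.03, 1.26], [-2.2, 2.34], [-1.47, 1.5], [-3.14, 3.14]. Speed limits (rad/s): [2.57, 2.57, 3.14, 3.14, 3.14, 3.14].

INTERFACE

Orientations are given as a unit quaternion [w, x, y, z].
In Python, from workcell import readout, cams, env, finder gives the robot as it stands.
- The arm moves only by the tool drive_tool, never from a script. Its argument "moves" is a list that holds one entry, the list of rows, each a list of 7 numbers: the shift along the tool's x, y, z in m, then the turn, a rotation vector about the tool's x, y, z in rad, then the closure in counts, from 0 (fully open) to 255 (shut). A call has exactly 5 rows; each row is the pose to reach, as a shift and turn from the pose measured when the call began, along the tool's axes at that moment; what a row does not reach only later rows make up. A row lasts 1/8 s, in which the tool goes at most 62.5 mm and 10.7 degrees, less where a joint would pass 70% of its speed; a pose out of reach is approached as far as the arm can. A call with a gripper value outside its range is refused whole. The fingers move at their own pace and stop on an object; "squeeze" is the grip in N (left out, the last holds). Time passes only in rows, so rows that repeat a pose let the fingers close, or fill a call up. It gives the time, the measured TCP pose, the force and the opening at its end, in the units of the state.
- readout.get_state(): the state, without advancing time (a new reading comes with each control period).
- cams.read_camera(name): name is "side" or "top" or "wrist"; returns the picture (400x640x3 uint8, blue, green, red); there is no depth.
- cams.camera_params(name): a dict with "mtx" (3x3 intrinsics, pixels), "R" (3x3) and "t" (3): a world point X has camera coordinates R X + t; the wrist camera has in their place "mount" (4x4, takes a point from camera to tool coordinates, whose origin is the TCP and whose axes are the tool frame's). Camera axes: x right, y down, z forward; pixel columns grow to the right and rows downward; lengths in m; the calibration is good to about 2 mm. A picture is of the moment at which its call begins: read the wrist's pose just before it. camera_params takes no time and is no camera call.
- env.hand_in(): hands the job in, once; it reports no verdict.
Trained networks look in the newest picture that a camera, given by its name, has taken for a name from the list of things; names that differ only in an ending like _2 or _b are one class to them, and where a whole thing is asked for, a point or a joint stands for the part that bears it (a point fixed in the world has none). Each returns a list of dicts, best first, with "conf" (0 to 1); they miss things now and then, are a little off and sometimes report something else, mostly with a low value. They report only what shows in the picture. A call takes as long as a camera call. They do not tell look-alikes from the thing itself.
- finder.regions_of(camera, name): "pixels" (400x640 bool, what is visible of it) and "point" ([column, row] in pixels, amid what is visible of it).
The state is a dict: "clock": time; "joint_pos": joint angles; "qvel": joint speeds; "tau": joint torques, N m; "tcp_pos": TCP position; "orientation": TCP orientation; "wrist_force": force on the tool from outside, world axes, zero at the start; "ft_torque": the same for the moment, N m; "finger_gap": finger opening in m.
Only numpy, scipy, OpenCV 4.12 (cv2) and the standard library are available. Lean on these libraries where they do the work, as an engineer would, in place of code of your own. Each camera call takes 0.05 s, during which the arm holds its last target.

TASK

Get the filter of the seal-carving dust collector out for inspection. First collect the two finished stone seals from the catch tray at its front into the open wooden box, because the filter sheds dust; then lift the machine's top cover by its lip and fold it right back, draw the filter plate straight up out of its guides by its tab, and bring it forward over the middle of the emptied catch tray. Finish there still holding it: upright and still, square to the machine as it came out, clear above the tray so that loose dust falls into it. Leave the cover open and the paste tin, the ink bottle and the eraser where they are.

Things in the scene. Friction and masses are not known exactly. Their poses are not given: they have to be found in the camera images.
- dust_collector: Grey desktop dust collector, fixed. Origin: on the table under the middle of the filter guides; x to the machine's back, y left, z up. Body x -53..+123, y +-75, 88 mm high. Filter chamber under the cover, open on top: x -41..+41, y +-68. Behind it the fan housing, 82 mm high. Catch tray in front: x -53..-177, y +-75, floor 20 mm, rim 28 mm above the table.
- tray_middle (a point): Middle of the catch tray's floor (115 mm in front of the collector's origin, 20 mm above the table); axes as the collector's.
- cover (a joint): Angle of the grey top cover, rad: 0 shut, 2.95 folded right back (its stop). Flap 97 x 148 x 5 mm, 0.07 kg, hinged at the chamber's back, swings up and backwards; lightly damped: let go before upright (1.57) it sinks shut, past upright it sinks back to its stop and stays.
- cover_hinge (a point): Middle of the cover's hinge line, 46 mm behind the collector's origin, 90.5 mm above the table; the hinge line runs along the collector's y. Its axes are the collector's.
- cover_lip (a point): Grip point on the black pull lip at the middle of the cover's front edge, 119 mm from the hinge line; moves with the cover. The lip is a tongue in the cover's plane, 30 mm wide (y), 6 thick, reaching 98 to 129 mm from the hinge line; shut, it stands out level 30 mm beyond the front wall, free air below and on both sides: grip it from above across its 30 mm.
- filter_plate: Filter plate: black frame with white pleats, 128 mm wide (its y), 10 thick (x), 56 high, plus a black tab on top, 40 wide, 10 thick, up to 76 mm; 0.09 to 0.15 kg, loose. Origin: middle of its lower edge. Starts upright under the cover, lower edge 10 mm above the table, side edges in vertical grooves (1.5 mm play each way); clear of them when raised 70 mm.
- filter_tab (a point): Grip point in the middle of the filter plate's tab, 66 mm above the plate's lower edge; axes as the plate's. Seated it is 76 mm above the table, 12 mm below the chamber's rim, with some 35 mm of free room in front of and behind the tab.
- plain_seal: Plain square grey-green stone seal, 24 x 24 x 55 mm, 0.07 kg, standing in the catch tray. Origin: middle of its foot, z up along its length, x and y square to its sides. Loose.
- knob_seal: Square brown stone seal with a rounded top, 20 x 20 x 54 mm (flat sides up to 46 mm), 0.06 kg, standing in the catch tray. Origin: middle of its foot, z up along its length, x and y square to its sides. Loose.
- seal_box: Open box of light wood to the left of the catch tray, 115 mm (x) x 145 mm (y) x 30 mm high, walls and floor 6 mm thick, empty, fixed. Origin: middle of its underside; its place and heading vary.
- paste_tin: Round red seal-paste tin, 69 mm, 22 mm high, right of the machine; origin under its middle. A bystander.
- ink_bottle: White squeeze bottle of ink with dark spout, 42 mm, 110 mm high, to the left behind the wooden box; origin under its middle. A bystander.
- rubber_eraser: White eraser in a sleeve, 19 x 43 x 12 mm, on the table in front of the catch tray; origin under its middle. A bystander.
Mind the look-alikes: they are no part of the job. What is shaped like the knob_seal but purple or red is not meant. Leave any yellow look-alike of the plain_seal alone.

How it is judged:
By the outcome, as a careful person would: the job done as asked, in the order asked, and still so for the second after the job is handed in, while the arm keeps its last pose, push and grip.
It also fails if it takes over 72 s, if anything falls off the work surface, if the arm or the gripper's body presses on something with over 40 N, if the wrist force passes 120 N, or if a joint passes its speed limit or range.

## Working session

There is one attempt and no reset: what is moved stays moved. The work goes in short steps, Python scripts to look and compute and a tool call to move; the robot and the scene stay as the last step left them, time stands still between calls to the robot, and variables do not carry over. Pictures are saved under pics/ and viewed, and the job is handed in when it is done.

Besides the shell and the picture viewer there is one more tool, called after "Request:" as name(argument=value, ...), one argument or row to a line, values as JSON. drive_tool: Moves the arm, as the interface text tells. Its arguments: {"type":"object","properties":{"moves":{"type":"array"},"squeeze":{"type":"number"}},"required":["moves"]}

```bash
ls; mkdir -p pics
python3 - <<'E'
from workcell import readout, cams, env, finder
import cv2
print(readout.get_state())
for c in ["top","side","wrist"]:
    im=cams.read_camera(c); cv2.imwrite(f"pics/a_{c}.png",im)
    print(c,cams.camera_params(c))
E
```

```text
pics
{'clock': 0.0, 'joint_pos': array([9.92382910e-01, 3.14007803e-01, 4.49893686e-02, 1.30361008e+00,
       1.24837555e-06, 1.43122363e+00]), 'qvel': array([-0.00109565, -0.00011203,  0.00142424,  0.00073465,  0.00034018,
        0.00026822]), 'tau': array([ 1.98333632e-04, -4.80627322e+01,  2.98532063e+01,  1.89911155e-02,
       -5.60262833e-05,  1.08480512e-05]), 'tcp_pos': array([0.24402438, 0.52008704, 0.23040892]), 'orientation': array([ 0.68992475,  0.15330524,  0.69038074, -0.15451789]), 'wrist_force': array([-0.40077156,  0.19640563, -0.46853351]), 'ft_torque': array([0.00775301, 0.00052594, 0.07843689]), 'finger_gap': 0.08540914133068865}
top {'mtx': array([[379.23701511,   0.        , 320.92135232],
       [  0.        , 379.23701511, 203.93494824],
       [  0.        ,   0.        ,   1.        ]]), 'R': array([[ 0.00494807, -0.99998529, -0.00222319],
       [-0.9827945 , -0.00445249, -0.18464873],
       [ 0.18463612,  0.0030986 , -0.98280207]]), 't': array([0.18404878, 0.57259938, 0.95453833])}
side {'mtx': array([[441.53361077,   0.        , 316.37230531],
       [
[... 155 characters left out ...]
-03],
       [ 9.87600305e-04,  5.60516043e-01, -8.28142977e-01],
       [ 6.42898385e-03, -8.28129825e-01, -5.60499475e-01]]), 't': array([ 0.54584991, -0.05456222,  1.26404524])}
wrist {'mtx': array([[346.7755679 ,   0.        , 323.11997521],
       [  0.        , 346.7755679 , 199.14367159],
       [  0.        ,   0.        ,   1.        ]]), 'mount': array([[-1.46034478e-04, -2.80655177e-01,  9.59808653e-01,
        -1.42362789e-01],
       [ 9.99999986e-01, -1.17318807e-04,  1.17844681e-04,
         5.39219438e-04],
       [ 7.95298864e-05,  9.59808657e-01,  2.80655190e-01,
        -7.26610462e-02],
       [ 0.00000000e+00,  0.00000000e+00,  0.00000000e+00,
         1.00000000e+00]])}
```

View pics/a_top.png

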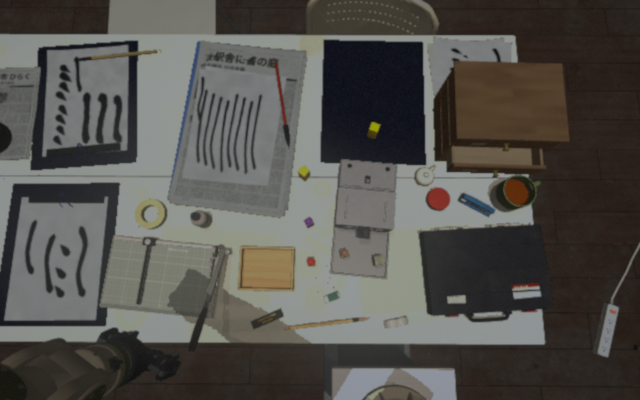

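View pics/a_side.png

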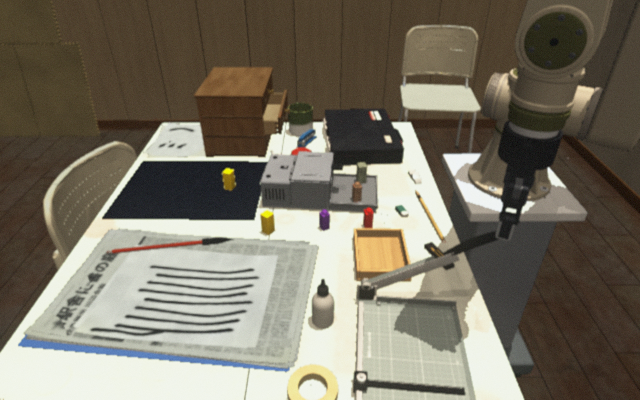

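View pics/a_wrist.png

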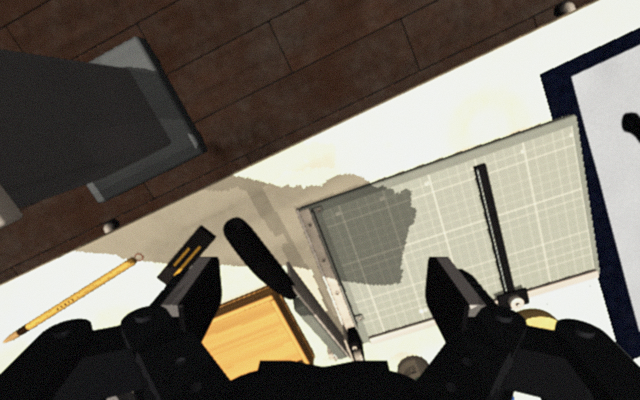

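```bash
cat > h.py <<'E'
from workcell import readout, cams, env, finder
import cv2, numpy as np
from scipy.spatial.transform import Rotation as Ro
def cam(c,st=None):
    p=cams.camera_params(c); K=p["mtx"]
    if c=="wrist":
        st=st or readout.get_state()
        q=st["orientation"]; R=Ro.from_quat([q[1],q[2],q[3],q[0]]).as_matrix()
        M=p["mount"]; Rc=R@M[:3,:3]; o=st["tcp_pos"]+R@M[:3,3]
        return K,Rc.T,-Rc.T@o
    return K,p["R"],p["t"]
def onplane(C,px,z):
    K,R,t=C; px=np.atleast_2d(np.float64(px))
    d=np.c_[px,np.ones(len(px))]@np.linalg.inv(K).T@R
    o=-R.T@t
    return o+d*((z-o[2])/d[:,2])[:,None]
def proj(C,X):
    K,R,t=C; x=(np.atleast_2d(X)@R.T+t)@K.T
    return x[:,:2]/x[:,2:]
def Rm(st):
    q=st["orientation"]; return Ro.from_quat([q[1],q[2],q[3],q[0]]).as_matrix()
def down(yaw):
    "tool x down; yaw = direction of tool y in world"
    x=np.array([0,0,-1.]); y=np.array([np.cos(yaw),np.sin(yaw),0]); return np.c_[x,y,np.cross(x,y)]
def rel(st,p,R):
    R0=Rm(st); s=R0.T@(np.array(p)-st["tcp_pos"]); r=Ro.from_matrix(R0.T@R).as_rotvec()
    return np.round(s,4),np.round(r,4)
E
python3 - <<'E'
from h import *
for c in ["top","side"]:
    im=cams.read_camera(c); C=cam(c)
    for n in ["dust_collector","cover_lip","plain_seal","knob_seal","seal_box","ink_bottle","paste_tin","rubber_eraser"]:
        for r in finder.regions_of(c,n):
            m=r["pixels"].astype(np.uint8)
            ys,xs=np.where(m)
            print(c,n,round(r["conf"],2),np.round(r["point"],1),m.sum(),xs.min(),xs.max(),ys.min(),ys.max(),np.round(onplane(C,r["point"],{"plain_seal":.05,"knob_seal":.05}.get(n,.02))[0],3), im[m>0].mean(0).round())
print(readout.get_state()["clock"])
im=cams.read_camera("top"); cv2.imwrite("pics/b.png",cv2.resize(im[150:340,230:450],None,fx=3.6,fy=3.1))
E
```

```text
top cover_lip 0.81 [364.  204.6] 2310 335 394 186 237 [0.577 0.069 0.02 ] [109. 111. 114.]
top plain_seal 0.48 [372.2 129.5] 120 367 378 122 136 [0.783 0.046 0.05 ] [ 12. 107. 110.]
top plain_seal 0.41 [301.  173.2] 125 298 309 166 179 [0.657 0.241 0.05 ] [ 51. 122. 123.]
top plain_seal 0.4 [375.  262.8] 119 371 383 255 265 [0.418 0.046 0.05 ] [ 86. 101. 102.]
top knob_seal 0.62 [305.5 224.9] 68 304 312 217 226 [0.516 0.227 0.05 ] [106.  75.  98.]
top knob_seal 0.41 [344. 252.] 68 339 347 248 256 [0.445 0.126 0.05 ] [ 72.  86. 104.]
top seal_box 0.64 [267.3 267.4] 2499 236 294 245 291 [0.405 0.329 0.02 ] [ 81. 119. 141.]
top ink_bottle 0.56 [203.  219.2] 269 190 211 210 226 [0.534 0.509 0.02 ] [74. 81. 84.]
top paste_tin 0.83 [435.2 199.1] 447 425 449 187 210 [ 0.593 -0.128  0.02 ] [ 47.  54. 123.]
side dust_collector 0.64 [313.  185.9] 5124 261 377 153 210 [0.555 0.067 0.02 ] [112. 118. 121.]
side cover_lip 0.59 [313.8 164.7] 1239 290 342 152 182 [ 0.554 -0.049  0.02 ] [152. 158. 162.]
side cover_lip 0.3 [380.3 252. ] 2431 353 410 229 281 [0.403 0.339 0.02 ] [ 98. 160. 200.]
side pl
[... 216 characters left out ...]
260 274 211 235 [0.656 0.283 0.05 ] [ 45. 139. 158.]
side knob_seal 0.76 [355.6 192.5] 146 353 361 183 200 [0.446 0.145 0.05 ] [ 59.  79. 102.]
side knob_seal 0.71 [365.3 219. ] 158 364 372 208 228 [0.431 0.257 0.05 ] [ 43.  53. 143.]
side knob_seal 0.52 [322.7 218.6] 194 319 329 210 229 [0.53  0.256 0.05 ] [104.  69.  98.]
side seal_box 0.94 [380.3 252.2] 2365 353 409 229 281 [0.403 0.339 0.02 ] [ 98. 160. 201.]
side ink_bottle 0.88 [324.3 307.9] 872 312 334 280 328 [0.528 0.5   0.02 ] [110. 126. 133.]
side ink_bottle 0.42 [296.3 151.4] 36 293 307 149 153 [ 0.608 -0.132  0.02 ] [ 50.  64. 202.]
side paste_tin 0.45 [297.7 150. ] 87 291 309 148 155 [ 0.605 -0.141  0.02 ] [ 74.  87. 196.]
1.05
```

View pics/b.png

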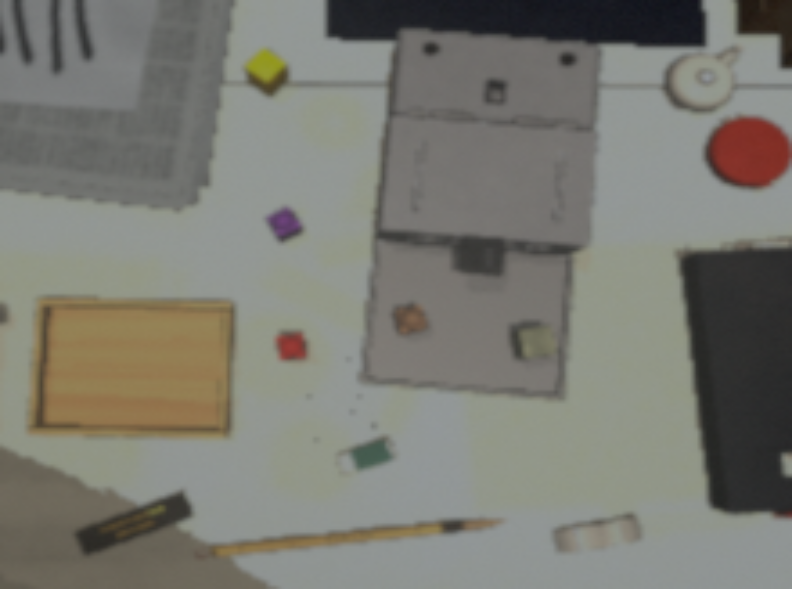

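Run:
```python
from h import *
T=cam("top");S=cam("side")
def tri(a,b):
    P=cv2.triangulatePoints(T[0]@np.c_[T[1],T[2]],S[0]@np.c_[S[1],S[2]],np.float64(a),np.float64(b)); return (P[:3]/P[3]).ravel().round(3)
print("handle",tri((192,347),(500,232)),"pivot",tri((224,250),(365,290)))
print("ink",tri((200,213),(322,285)))
st=readout.get_state(); print(st["tcp_pos"],Rm(st).round(3))
print(rel(st,[.244,.520,.33],down(np.pi/2)), rel(st,[.5,.13,.33],down(np.pi/2-.09)))
# box corners rim z .03
g=lambda u,v:(230+u/3.6,150+v/3.1)
for n,u,v,z in [("box",40,298,.03),("box",233,302,.03),("box",230,435,.03),("box",30,430,.03),("tray",363,380,.028),("tray",563,397,.028),("body back",400,30,.082),("bb",598,45,.082),("cov front L",378,235,.093),("cov front R",585,247,.093)]:
    print(n,onplane(T,g(u,v),z)[0].round(3))
```

```text
handle [0.224 0.467 0.178] pivot [0.448 0.448 0.015]
ink [0.536 0.498 0.08 ]
[0.24432413 0.52053807 0.23132648] [[ 0.     0.425  0.905]
 [ 0.     0.905 -0.425]
 [-1.     0.     0.   ]]
(array([-0.0987, -0.0006, -0.0001]), array([-4.388e-01,  0.000e+00, -1.000e-04])) (array([-0.0987, -0.2449,  0.3974]), array([-3.488e-01,  0.000e+00, -1.000e-04]))
box [0.461 0.399 0.03 ]
box [0.458 0.256 0.03 ]
box [0.346 0.256 0.03 ]
box [0.35  0.402 0.03 ]
tray [0.392 0.16  0.028]
tray [0.379 0.014 0.028]
body back [0.685 0.134 0.082]
bb [ 0.673 -0.011  0.082]
cov front L [0.508 0.151 0.093]
cov front R [0.499 0.006 0.093]
```

Request:
drive_tool(
  moves=[
    [[-0.06,0,0,0,0,0,0],[-0.1,-0.03,0.04,-0.1,0,0,0],[-0.1,-0.06,0.095,-0.2,0,0,0],[-0.1,-0.09,0.145,-0.3,0,0,0],[-0.1,-0.12,0.195,-0.349,0,0,0]],
  ],
)

```text
clock: 1.72
tcp_pos: [0.3707, 0.3275, 0.3316]
orientation: [0.707, 0.031, 0.706, -0.031]
wrist_force: [1.0, 0.6, -0.7]
finger_gap: 0.0854
```

Run:
```python
from h import *
st=readout.get_state(); print(st["clock"],st["tcp_pos"])
print(rel(st,[.5,.13,.33],down(np.pi/2-.09)))
```

```text
1.725 [0.37072827 0.32754472 0.33164564]
(array([ 0.0017, -0.1855,  0.146 ]), array([ 0.0026,  0.001 , -0.0007]))
```

Request:
drive_tool(
  moves=[
    [[0,-0.045,0.035,0,0,0,0],[0,-0.093,0.073,0,0,0,0],[0,-0.14,0.11,0,0,0,0],[0,-0.185,0.146,0,0,0,0],[0,-0.185,0.146,0,0,0,0]],
  ],
)

```text
clock: 2.35
tcp_pos: [0.5019, 0.1273, 0.331]
orientation: [0.707, 0.033, 0.706, -0.033]
wrist_force: [-0.1, 0.0, 0.4]
finger_gap: 0.0853
```

Run:
```python
from h import *
st=readout.get_state(); im=cams.read_camera("wrist"); C=cam("wrist",st)
np.savez("w1.npz",K=C[0],R=C[1],t=C[2]); cv2.imwrite("pics/w1.png",im)
print(st["clock"],st["tcp_pos"],abs(st["qvel"]).max())
for n in ["dust_collector","cover_lip","plain_seal","knob_seal","seal_box"]:
  for r in finder.regions_of("wrist",n):
    m=r["pixels"].astype(np.uint8); ys,xs=np.where(m)
    print(n,round(r["conf"],2),np.round(r["point"],1),m.sum(),xs.min(),xs.max(),ys.min(),ys.max(),onplane(C,r["point"],.05)[0].round(3))
    if "seal" in n: np.save(f"m_{n}_{int(xs.min())}.npy",m)
```

```text
2.35 [0.50190639 0.12726474 0.33097983] 0.06713579499088906
dust_collector 0.76 [287.5 187.5] 28536 216 347 61 303 [0.534 0.08  0.05 ]
dust_collector 0.49 [244.  102.2] 624 227 259 88 112 [0.426 0.042 0.05 ]
cover_lip 0.88 [284.6 209.6] 11043 217 347 147 257 [0.563 0.073 0.05 ]
plain_seal 0.89 [243.2 103. ] 714 226 260 87 113 [0.427 0.041 0.05 ]
plain_seal 0.85 [412.7 263.5] 685 397 427 244 280 [0.654 0.235 0.05 ]
plain_seal 0.74 [286.6 345.2] 521 276 296 329 360 [0.768 0.05  0.05 ]
plain_seal 0.64 [285.3 187.7] 28467 216 348 62 304 [0.534 0.077 0.05 ]
plain_seal 0.36 [619.7 152.6] 1385 595 639 134 171 [0.528 0.49  0.05 ]
knob_seal 0.75 [322.4 110.6] 295 310 328 99 119 [0.445 0.133 0.05 ]
knob_seal 0.58 [390.3  83.8] 400 377 400 73 93 [0.422 0.214 0.05 ]
knob_seal 0.55 [396.2 166.4] 362 386 409 155 179 [0.52  0.217 0.05 ]
seal_box 0.92 [485.7  54.6] 13231 420 555 0 111 [0.401 0.323 0.05 ]
seal_box 0.51 [144.8 233.3] 1690 124 171 214 257 [ 0.578 -0.113  0.05 ]
```

View pics/w1.png

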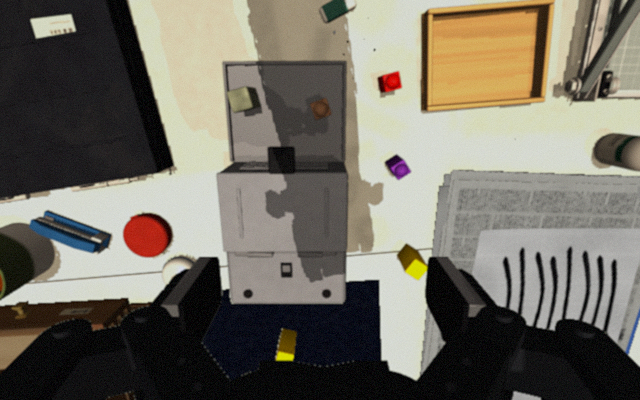

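Run:
```python
import cv2
im=cv2.imread("pics/w1.png")
im=cv2.convertScaleAbs(im,alpha=1.6)
cv2.imwrite("pics/w1a.png",cv2.resize(im[55:180,210:360],None,fx=5,fy=4.6,interpolation=cv2.INTER_CUBIC))
cv2.imwrite("pics/w1b.png",cv2.resize(im[150:310,205:360],None,fx=5,fy=3.7,interpolation=cv2.INTER_CUBIC))
```

```text
(no output)
```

View pics/w1a.png

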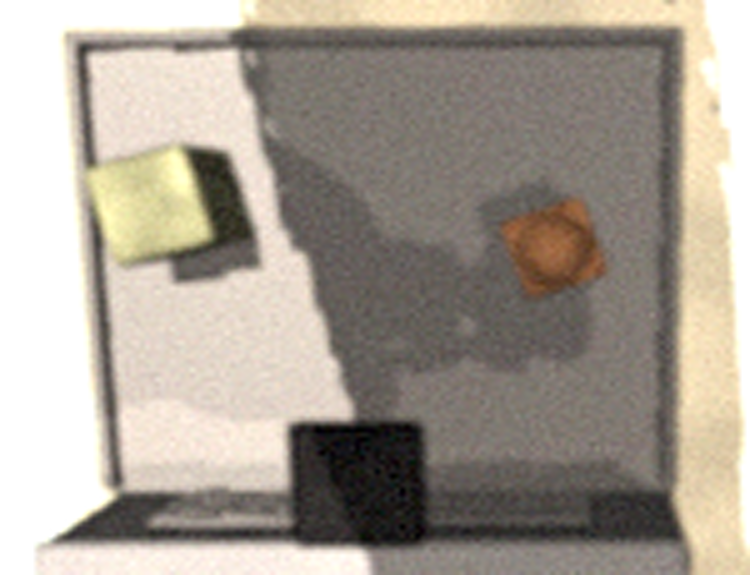

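View pics/w1b.png

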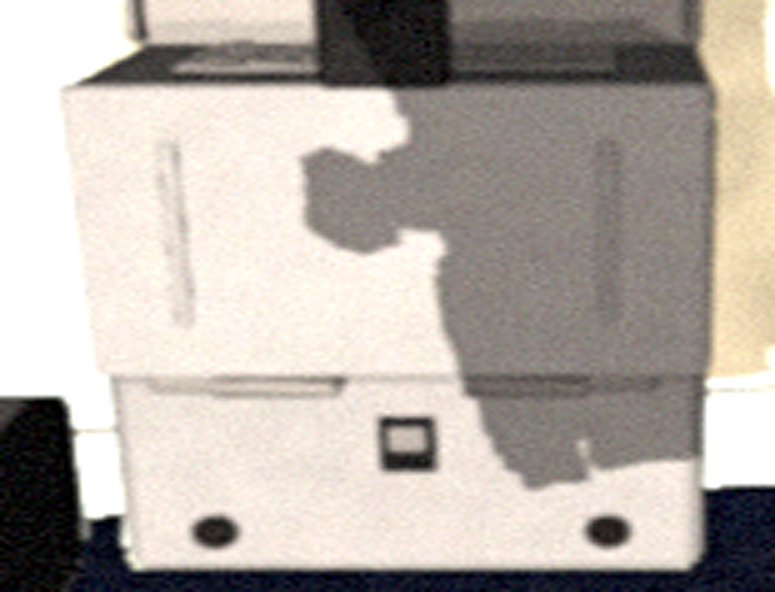

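Run:
```python
from h import *
from scipy.optimize import least_squares
f=np.load("w1.npz"); C=(f["K"],f["R"],f["t"])
A=lambda u,v:(210+u/5,55+v/4.6); B=lambda u,v:(205+u/5,150+v/3.7)
P=[(-177,-75,28,A(66,30)),(-177,75,28,A(683,30)),(-51,-74,93,B(65,85)),(-51,74,93,B(710,85)),(46,-74,93,B(100,375)),(46,74,93,B(708,375)),(123,-75,82,B(130,570)),(123,75,82,B(703,568)),(-83,-15,93.5,A(290,422)),(-83,15,93.5,A(425,422))]
M=np.array([p[:3] for p in P])/1000; U=np.array([p[3] for p in P])
def tf(p,M):
    c,s=np.cos(p[2]),np.sin(p[2]); return np.c_[p[0]+c*M[:,0]-s*M[:,1],p[1]+s*M[:,0]+c*M[:,1],M[:,2]]
fun=lambda p:(proj(C,tf(p,M))-U).ravel()
r=least_squares(fun,[.56,.07,-.09],loss="soft_l1"); print(r.x,fun(r.x).reshape(-1,2).round(1).tolist())
np.save("mach.npy",r.x)
def sq(n,h,S,pts,z):
    X=onplane(C,[A(*q) for q in pts],z)[:,:2]; c=X.mean(0)
    d=X-c; e=np.roll(d,-1,0)-d; L=np.hypot(*e.T); a=np.arctan2(e[:,1],e[:,0]); y=np.angle(np.exp(4j*a).mean())/4
    print(n,c.round(4),"yaw mod90",np.degrees(y).round(1),L.round(4))
sq("plain",0,0,[(87,170),(185,145),(213,243),(120,265)],.075)
sq("knob",0,0,[(500,225),(580,200),(607,270),(530,298)],.066)
# box rim outer z .03
X=onplane(C,[(423,9),(553,0),(549,101),(424,110)],.03); print(X.round(3).tolist())
X=onplane(C,[(428,110),(550,100)],.03)
```

```text
[ 0.55829319  0.07762168 -0.09017925] [[-1.0, -1.9], [1.0, -2.4], [-1.5, 1.3], [1.7, 0.9], [-1.2, 2.3], [0.7, 1.9], [-0.6, 0.5], [1.0, 0.7], [-0.2, -1.3], [0.2, -1.3]]
plain [0.4238 0.0437] yaw mod90 8.3 [0.0226 0.023  0.0217 0.0227]
knob [0.4421 0.1313] yaw mod90 14.7 [0.0191 0.0178 0.0189 0.0188]
[[0.344, 0.258, 0.03], [0.348, 0.406, 0.03], [0.46, 0.411, 0.03], [0.456, 0.258, 0.03]]
```

Run:
```python
from h import *
from scipy.optimize import least_squares
f=np.load("w1.npz"); C=(f["K"],f["R"],f["t"])
A=lambda u,v:(210+(u+.5)/5-.5,55+(v+.5)/4.6-.5); B=lambda u,v:(205+(u+.5)/5-.5,150+(v+.5)/3.7-.5)
P=[(-177,-75,28,A(66,30)),(-177,75,28,A(683,30)),(-51,-74,93,B(65,85)),(-51,74,93,B(710,85)),(46,-74,93,B(100,375)),(46,74,93,B(708,375)),(123,-75,82,B(130,570)),(123,75,82,B(703,568)),(-83,-15,93.5,A(290,422)),(-83,15,93.5,A(425,422))]
M=np.array([p[:3] for p in P])/1000; U=np.array([p[3] for p in P])
def tf(p,M):
    c,s=np.cos(p[2]),np.sin(p[2]); return np.c_[p[0]+c*M[:,0]-s*M[:,1],p[1]+s*M[:,0]+c*M[:,1],M[:,2]]
def mod(p): 
    dR=Ro.from_rotvec(p[6:9]).as_matrix(); R=dR@C[1]; o=-C[1].T@C[2]+p[3:6]
    return (C[0],R,-R@o)
fun=lambda p:(proj(mod(p),tf(p,M))-U).ravel()
pri=lambda p:np.r_[fun(p)/.6,p[3:6]/.003,p[6:9]/.01]
r=least_squares(pri,[.56,.07,-.09,0,0,0,0,0,0]); print(r.x.round(4),fun(r.x).reshape(-1,2).round(1).tolist())
C2=mod(r.x)
for n,pts,z in [("plain",[(87,170),(185,145),(213,243),(120,265)],.075),("knob",[(500,225),(580,200),(607,270),(530,298)],.066)]:
    X=onplane(C2,[A(*q) for q in pts],z)[:,:2]; print(n,X.mean(0),np.hypot(*(np.roll(X,-1,0)-X).T))
# top check
T=cam("top"); g=lambda u,v:(230+u/3.6,150+v/3.1)
Pt=[(-177,75,28,g(363,380)),(-177,-75,28,g(563,397)),(123,75,82,g(400,30)),(123,-75,82,g(598,45)),(-51,74,93,g(378,235)),(-51,-74,93,g(585,247))]
M2=np.array([p[:3] for p in Pt])/1000;U2=np.array([p[3] for p in Pt])
r2=least_squares(lambda p:(proj(T,tf(p,M2))-U2).ravel(),[.56,.07,-.09]); print(r2.x,r2.fun.reshape(-1,2).round(1).tolist())
```

```text
[ 5.563e-01  7.590e-02 -9.000e-02 -0.000e+00  0.000e+00  6.900e-03
 -6.700e-03  1.700e-03  5.000e-04] [[0.3, 0.2], [0.0, -0.3], [-0.4, 1.1], [0.6, 0.7], [-0.4, 1.1], [-0.2, 0.8], [-0.0, -1.0], [0.2, -0.7], [-0.0, -1.0], [-0.0, -1.1]]
plain [0.4204187  0.04124377] [0.0229854  0.02343708 0.02203898 0.02311985]
knob [0.43903564 0.13033379] [0.01936901 0.01808184 0.01918888 0.01908786]
[ 0.5577698   0.07269329 -0.08466023] [[-1.0, 1.8], [0.4, 1.5], [-1.2, -0.4], [0.6, -0.4], [0.0, -1.9], [1.1, -0.6]]
```

Run:
```python
from h import *
st=readout.get_state(); print(st["clock"],st["tcp_pos"],st["joint_pos"].round(2))
print(rel(st,[.44,.131,.12],down(np.radians(104.7))),rel(st,[.44,.131,.039],down(np.radians(104.7))))
```

```text
2.65 [0.49928701 0.1317887  0.3319354 ] [0.1  0.19 0.13 1.51 0.   0.19]
(array([ 0.2119, -0.006 , -0.0592]), array([-0.3417,  0.0013, -0.0007])) (array([ 0.2929, -0.0061, -0.0593]), array([-0.3417,  0.0013, -0.0007]))
```

Run:
```python
from h import *
st=readout.get_state(); im=cams.read_camera("wrist"); C=cam("wrist",st)
np.savez("w2.npz",K=C[0],R=C[1],t=C[2]); cv2.imwrite("pics/w2.png",im)
a=cv2.imread("pics/w1.png")
im=cv2.convertScaleAbs(im,alpha=1.6)
cv2.imwrite("pics/w2a.png",cv2.resize(im[55:180,210:360],None,fx=5,fy=4.6,interpolation=cv2.INTER_CUBIC))
cv2.imwrite("pics/w2b.png",cv2.resize(im[150:310,205:360],None,fx=5,fy=3.7,interpolation=cv2.INTER_CUBIC))
```

```text
(no output)
```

View pics/w2a.png

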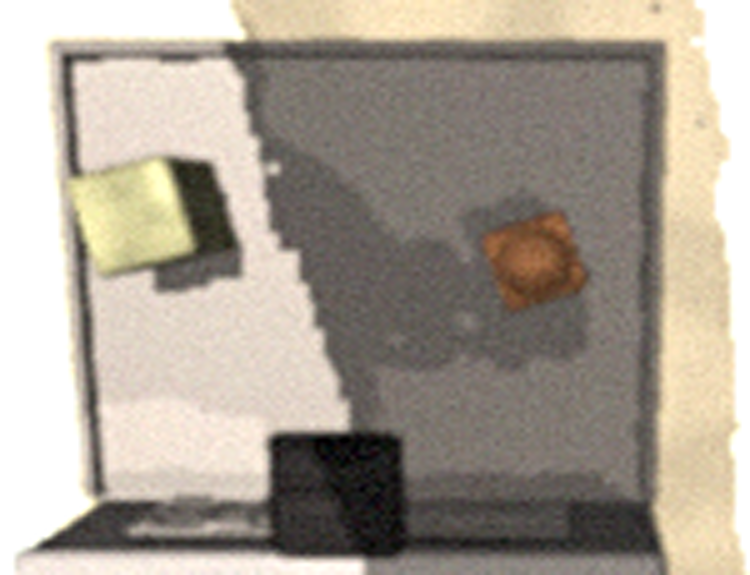

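View pics/w2b.png

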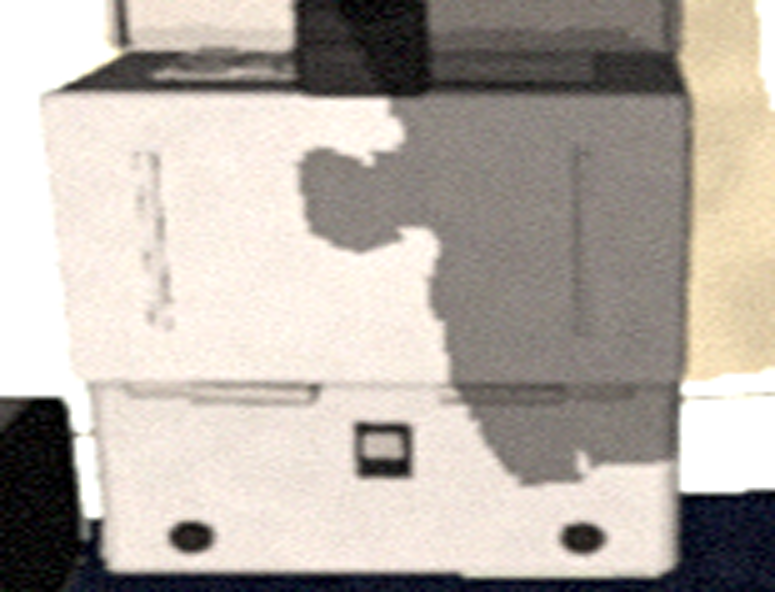

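```bash
cat > fit.py <<'E'
from h import *
from scipy.optimize import least_squares
f=np.load("w2.npz"); C=(f["K"],f["R"],f["t"])
A=lambda u,v:(210+(u+.5)/5-.5,55+(v+.5)/4.6-.5); B=lambda u,v:(205+(u+.5)/5-.5,150+(v+.5)/3.7-.5)
P=[(-177,-75,28,A(50,43)),(-177,75,28,A(665,43)),(-51,-74,93,B(43,93)),(-51,74,93,B(687,95)),(46,-74,93,B(75,383)),(46,74,93,B(686,381)),(123,-75,82,B(107,573)),(123,75,82,B(680,573)),(-83,-15,93.5,A(270,434)),(-83,15,93.5,A(405,434))]
M=np.array([p[:3] for p in P])/1000; U=np.array([p[3] for p in P])
def tf(p,M):
    c,s=np.cos(p[2]),np.sin(p[2]); return np.c_[p[0]+c*M[:,0]-s*M[:,1],p[1]+s*M[:,0]+c*M[:,1],M[:,2]]
def mod(p): 
    dR=Ro.from_rotvec(p[6:9]).as_matrix(); R=dR@C[1]; o=-C[1].T@C[2]+p[3:6]
    return (C[0],R,-R@o)
fun=lambda p:(proj(mod(p),tf(p,M))-U).ravel()
for sc in (1e-5,.003):
  pri=lambda p:np.r_[fun(p)/.6,p[3:6]/sc,p[6:9]/sc/3]
  r=least_squares(pri,[.56,.07,-.09,0,0,0,0,0,0]); print(r.x.round(4),fun(r.x).reshape(-1,2).round(1).tolist())
  C2=mod(r.x)
  for n,pts,z in [("plain",[(68,180),(165,157),(195,250),(103,273)],.075),("knob",[(482,237),(563,213),(588,283),(512,310)],.066)]:
    X=onplane(C2,[A(*q) for q in pts],z)[:,:2]; d=np.roll(X,-1,0)-X;print(n,X.mean(0).round(4),np.hypot(*d.T).round(4),np.degrees(np.angle(np.exp(4j*np.arctan2(d[:,1],d[:,0])).mean())/4))
E
python3 fit.py
```

```text
[ 0.5582  0.0768 -0.0879 -0.      0.      0.      0.      0.      0.    ] [[-1.0, -2.4], [0.9, -2.1], [-1.2, 1.2], [1.7, 1.0], [-0.5, 1.7], [0.4, 2.5], [-0.4, 1.0], [0.8, 1.3], [-0.5, -1.3], [-0.1, -1.3]]
plain [0.4233 0.0428] [0.0223 0.0221 0.0216 0.0225] 9.516433006976314
knob [0.4418 0.1307] [0.0193 0.0177 0.0187 0.0189] 14.450113450883872
[ 5.571e-01  7.640e-02 -8.750e-02 -0.000e+00 -0.000e+00  7.100e-03
 -5.900e-03 -7.000e-04 -2.000e-04] [[0.1, -0.4], [-0.2, -0.1], [-0.1, 1.0], [0.7, 0.7], [0.3, 0.6], [-0.6, 1.3], [0.2, -0.5], [-0.0, -0.4], [-0.1, -1.1], [-0.3, -1.0]]
plain [0.4208 0.0416] [0.0227 0.0225 0.022  0.0229] 9.556729904102069
knob [0.4396 0.1311] [0.0196 0.018  0.019  0.0192] 14.452126859079582
```

Request:
drive_tool(
  moves=[
    [[0.05,-0.003,-0.03,-0.17,0,0,50],[0.1,-0.006,-0.059,-0.34,0,0,50],[0.155,-0.006,-0.059,-0.34,0,0,50],[0.2,-0.006,-0.059,-0.34,0,0,50],[0.22,-0.006,-0.059,-0.34,0,0,50]],
  ],
)

```text
clock: 3.32
tcp_pos: [0.4379, 0.1318, 0.1095]
orientation: [0.701, -0.09, 0.702, 0.091]
wrist_force: [0.1, 0.3, 0.9]
finger_gap: 0.0688
```

Run:
```python
from h import *
st=readout.get_state(); im=cams.read_camera("wrist"); C=cam("wrist",st)
cv2.imwrite("pics/w3.png",im);print(st["clock"],st["tcp_pos"],st["finger_gap"])
print(rel(st,[.4405,.131,.039],down(np.radians(104.5))))
g=st["tcp_pos"]; print(proj(C,[[.4405,.131,.074],[.4215,.042,.075]]))
```

```text
3.325 [0.43792084 0.13176291 0.10954938] 0.06879707461439437
(array([ 0.0705, -0.0015,  0.0024]), array([ 0.0039, -0.0019, -0.0009]))
[[318.13074094 237.91424074]
 [160.53589296 164.97926217]]
```

View pics/w3.png

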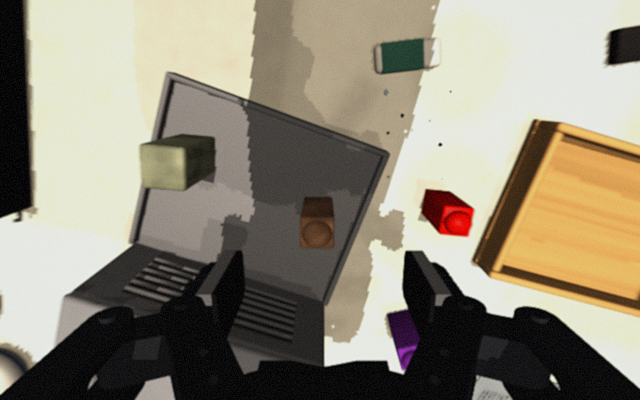

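Request:
drive_tool(
  moves=[
    [[0.03,-0.001,0.002,0,0,0,50],[0.06,-0.001,0.002,0,0,0,50],[0.07,-0.001,0.002,0,0,0,60],[0.07,-0.001,0.002,0,0,0,255],[0.07,-0.001,0.002,0,0,0,255]],
  ],
  squeeze=40,
)

```text
clock: 4.0
tcp_pos: [0.4402, 0.1314, 0.0393]
orientation: [0.701, -0.09, 0.702, 0.091]
wrist_force: [0.5, 0.2, 0.3]
finger_gap: 0.0295
```

Request:
drive_tool(
  moves=[
    [[0,0,0,0,0,0,255],[0,0,0,0,0,0,255],[-0.03,0,0,0,0,0,255],[-0.06,0,0,0,0,0,255],[-0.06,0,0,0,0,0,255]],
  ],
)

```text
clock: 4.62
tcp_pos: [0.4423, 0.1316, 0.1017]
orientation: [0.702, -0.09, 0.7, 0.091]
wrist_force: [1.7, -0.1, -0.9]
finger_gap: 0.0194
```

Run:
```python
from h import *
st=readout.get_state(); im=cams.read_camera("wrist"); C=cam("wrist",st)
cv2.imwrite("pics/w4.png",im);print(st["clock"],st["tcp_pos"],st["finger_gap"],st["joint_pos"].round(2))
for x,y in [(.41,.30),(.41,.355)]:
  print(rel(st,[x,y,.12],down(np.radians(104.5))),rel(st,[x,y,.03],down(np.radians(104.5))))
```

```text
4.625 [0.44228772 0.13163634 0.10167234] 0.01944546197195758 [ 0.11  0.18 -0.46  0.92  0.   -0.14]
(array([-0.0183,  0.171 ,  0.0117]), array([ 0.0041,  0.0031, -0.0002])) (array([0.0717, 0.171 , 0.0114]), array([ 0.0041,  0.0031, -0.0002]))
(array([-0.0182,  0.2242,  0.0256]), array([ 0.0041,  0.0031, -0.0002])) (array([0.0718, 0.2242, 0.0254]), array([ 0.0041,  0.0031, -0.0002]))
```

View pics/w4.png

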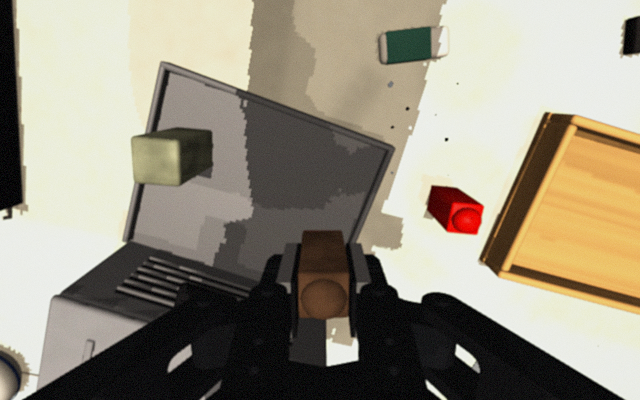

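Run:
```python
from h import *
st=readout.get_state(); print(st["tcp_pos"])
print(rel(st,[.427,.333,.028],down(np.radians(96))))
# box fit via top+wrist
f=np.load("w2.npz"); C=(f["K"],f["R"],f["t"]); 
print(proj(C,[[.402-.0575,.333-.0725,.03],[.402+.0575,.333-.0725,.03],[.402+.0575,.333+.0725,.03]]))
```

```text
[0.44128567 0.13152797 0.10032948]
(array([0.0725, 0.1984, 0.0374]), array([ 0.1524,  0.0008, -0.0006]))
[[421.74607327  13.64412076]
 [422.23373212 115.64416832]
 [539.76476422 105.38925274]]
```

Request:
drive_tool(
  moves=[
    [[-0.02,0.05,0.01,0.05,0,0,255],[-0.015,0.105,0.02,0.15,0,0,255],[-0.01,0.16,0.03,0.15,0,0,255],[-0.01,0.198,0.037,0.15,0,0,255],[0.02,0.198,0.037,0.15,0,0,255]],
  ],
)

```text
clock: 5.3
tcp_pos: [0.4276, 0.3359, 0.0806]
orientation: [0.707, -0.038, 0.705, 0.04]
wrist_force: [-0.2, -1.1, -1.0]
finger_gap: 0.0193
```

Run:
```python
from h import *
st=readout.get_state(); im=cams.read_camera("wrist"); C=cam("wrist",st)
cv2.imwrite("pics/w5.png",im);print(st["clock"],st["tcp_pos"],st["finger_gap"])
print(rel(st,[.427,.333,.028],down(np.radians(96))))
```

```text
5.3 [0.42755432 0.33588742 0.08064146] 0.01926645572993344
(array([ 0.0526, -0.0029, -0.0011]), array([ 0.0065,  0.0043, -0.0027]))
```

View pics/w5.png

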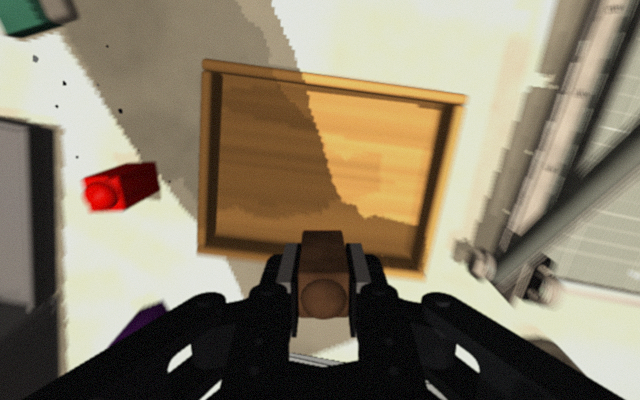

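Run:
```python
from h import *
st=readout.get_state(); C=cam("wrist",st)
print(st["tcp_pos"]);print(onplane(C,[(203,60),(467,97),(425,276),(198,250)],.03).round(3))
print(proj(C,[[.427,.333,.006]]))
```

```text
[0.42425195 0.3327737  0.07542867]
[[0.341 0.264 0.03 ]
 [0.344 0.4   0.03 ]
 [0.448 0.398 0.03 ]
 [0.446 0.262 0.03 ]]
[[321.29274378 218.82566165]]
```

Request:
drive_tool(
  moves=[
    [[0.03,0,0,0,0,0,255],[0.044,0,0,0,0,0,255],[0.046,0,0,0,0,0,255],[0.046,0,0,0,0,0,90],[0.046,0,0,0,0,0,90]],
  ],
)

```text
clock: 5.98
tcp_pos: [0.4251, 0.3331, 0.0307]
orientation: [0.705, -0.039, 0.707, 0.039]
wrist_force: [0.4, 0.7, 0.2]
finger_gap: 0.0544
```

Request:
drive_tool(
  moves=[
    [[-0.01,0,0,0,0,0,60],[-0.06,0,0,0,0,0,60],[-0.11,0,0,0,0,0,50],[-0.11,-0.05,0,0,0,0,50],[-0.11,-0.1,0,0,0,0,50]],
  ],
)

```text
clock: 6.6
tcp_pos: [0.4373, 0.2335, 0.1431]
orientation: [0.707, -0.039, 0.705, 0.04]
wrist_force: [0.3, -0.7, 0.6]
finger_gap: 0.0686
```

Run:
```python
from h import *
st=readout.get_state(); im=cams.read_camera("wrist"); C=cam("wrist",st)
cv2.imwrite("pics/w6.png",im);print(st["clock"],st["tcp_pos"],st["finger_gap"])
print(rel(st,[.4215,.042,.12],down(np.radians(99.5))))
```

```text
6.6 [0.43734919 0.23345517 0.14313657] 0.06859567361825822
(array([ 0.023 , -0.1885, -0.0371]), array([-0.0543,  0.0025, -0.0002]))
```

View pics/w6.png

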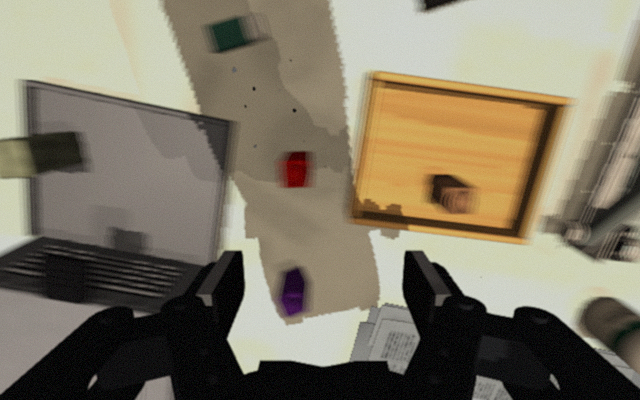

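Request:
drive_tool(
  moves=[
    [[0,-0.05,-0.01,-0.02,0,0,50],[0,-0.1,-0.02,-0.04,0,0,50],[0,-0.15,-0.03,-0.054,0,0,50],[0.01,-0.188,-0.037,-0.054,0,0,50],[0.023,-0.188,-0.037,-0.054,0,0,50]],
  ],
)

```text
clock: 7.28
tcp_pos: [0.4211, 0.0352, 0.1215]
orientation: [0.706, -0.057, 0.704, 0.054]
wrist_force: [-0.1, 0.3, 0.5]
finger_gap: 0.0685
```

Run:
```python
from h import *
st=readout.get_state(); im=cams.read_camera("wrist"); C=cam("wrist",st)
cv2.imwrite("pics/w7.png",im);print(st["clock"],st["tcp_pos"],st["finger_gap"])
print(proj(C,[[.4215,.042,.075]]))
st=readout.get_state();print(rel(st,[.4215,.042,.04],down(np.radians(99.5))))
```

```text
7.275 [0.42110469 0.03515627 0.12145505] 0.06849854366226668
[[332.87358502 229.18536326]]
(array([0.0795, 0.0056, 0.0024]), array([-0.0078,  0.0001,  0.0036]))
```

View pics/w7.png

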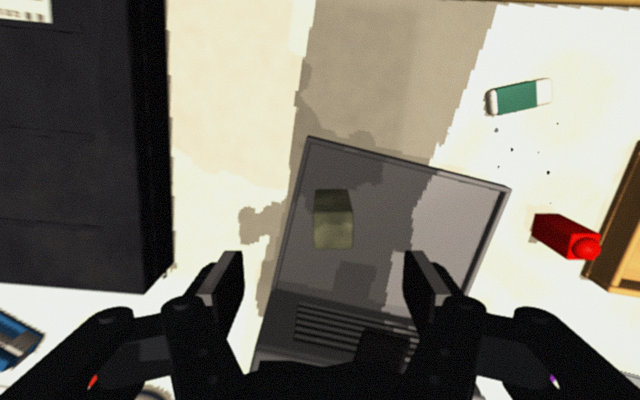

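Request:
drive_tool(
  moves=[
    [[0.02,0.005,0.002,0,0,0,50],[0.055,0.005,0.002,0,0,0,50],[0.078,0.005,0.002,0,0,0,60],[0.079,0.005,0.002,0,0,0,255],[0.079,0.005,0.002,0,0,0,255]],
  ],
)

```text
clock: 7.95
tcp_pos: [0.4218, 0.042, 0.0414]
orientation: [0.705, -0.057, 0.704, 0.055]
wrist_force: [-0.4, 0.4, -0.1]
finger_gap: 0.03
```

Request:
drive_tool(
  moves=[
    [[0,0,0,0,0,0,255],[0,0,0,0,0,0,255],[-0.03,0,0,0,0,0,255],[-0.075,0.01,0,0,0,0,255],[-0.09,0.05,0.01,0,0,0,255]],
  ],
)

```text
clock: 8.57
tcp_pos: [0.4255, 0.0927, 0.1343]
orientation: [0.707, -0.056, 0.703, 0.053]
wrist_force: [0.8, -0.8, -1.0]
finger_gap: 0.0233
```

Run:
```python
from h import *
st=readout.get_state(); im=cams.read_camera("wrist"); C=cam("wrist",st)
cv2.imwrite("pics/w8.png",im);print(st["clock"],st["tcp_pos"],st["finger_gap"])
st=readout.get_state();print(rel(st,[.375,.333,.029],down(np.radians(93))))
```

```text
8.575 [0.42551526 0.09268085 0.13427075] 0.023313289081508537
(array([ 0.1059,  0.2411, -0.014 ]), array([0.1072, 0.0086, 0.0008]))
```

View pics/w8.png

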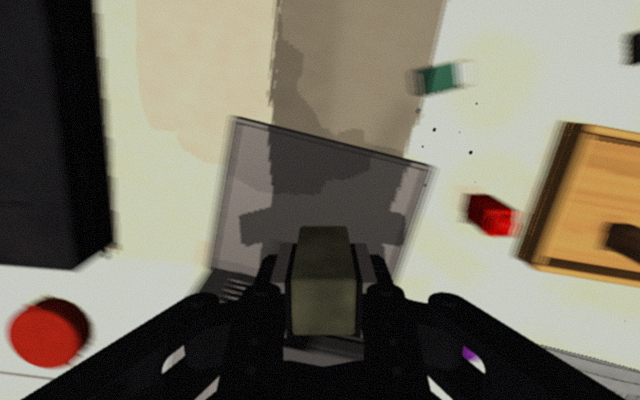

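Request:
drive_tool(
  moves=[
    [[0,0.05,-0.003,0.03,0,0,255],[0,0.105,-0.006,0.06,0,0,255],[0,0.16,-0.01,0.1,0,0,255],[0,0.21,-0.014,0.1,0,0,255],[0.01,0.241,-0.014,0.1,0,0,255]],
  ],
)

```text
clock: 9.25
tcp_pos: [0.3739, 0.3353, 0.1257]
orientation: [0.71, -0.021, 0.703, 0.022]
wrist_force: [0.4, -0.2, -0.6]
finger_gap: 0.0235
```

Run:
```python
from h import *
st=readout.get_state(); im=cams.read_camera("wrist"); C=cam("wrist",st)
cv2.imwrite("pics/w9.png",im);print(st["clock"],st["tcp_pos"],st["finger_gap"])
st=readout.get_state();print(rel(st,[.375,.333,.0295],down(np.radians(93))))
```

```text
9.25 [0.37392369 0.33531674 0.12570637] 0.023475476410110715
(array([ 0.0946, -0.0047,  0.0008]), array([ 0.0109,  0.0086, -0.0024]))
```

View pics/w9.png

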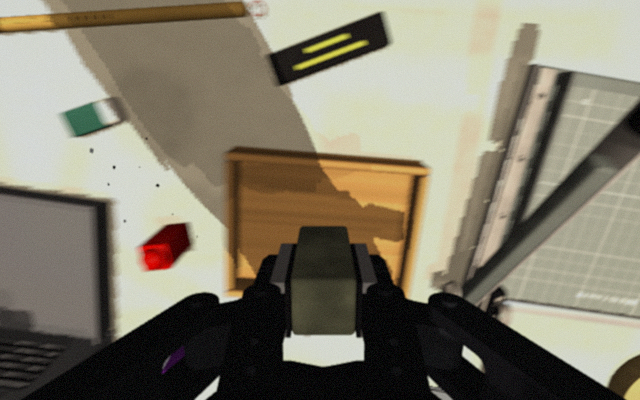

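Request:
drive_tool(
  moves=[
    [[0.03,-0.004,0.001,0,0,0,255],[0.065,-0.004,0.001,0,0,0,255],[0.092,-0.004,0.001,0,0,0,255],[0.094,-0.004,0.001,0,0,0,255],[0.094,-0.004,0.001,0,0,0,90]],
  ],
)

```text
clock: 9.93
tcp_pos: [0.3755, 0.3337, 0.0308]
orientation: [0.71, -0.021, 0.704, 0.023]
wrist_force: [-0.2, -0.8, 0.3]
finger_gap: 0.0409
```

Request:
drive_tool(
  moves=[
    [[0,0,0,0,0,0,80],[-0.05,0,0,0,0,0,70],[-0.1,0,0,0,0,0,50],[-0.16,-0.02,0,0,0,0,50],[-0.19,-0.07,0,0,0,0,50]],
  ],
)

```text
clock: 10.55
tcp_pos: [0.38, 0.2643, 0.2253]
orientation: [0.712, -0.021, 0.701, 0.026]
wrist_force: [0.4, -0.0, 0.5]
finger_gap: 0.0688
```

Run:
```python
from h import *
st=readout.get_state(); im=cams.read_camera("wrist"); C=cam("wrist",st)
cv2.imwrite("pics/w10.png",im);print(st["clock"],st["tcp_pos"],st["finger_gap"])
```

```text
10.55 [0.3799868  0.26428971 0.2252881 ] 0.06883997751003693
```

View pics/w10.png

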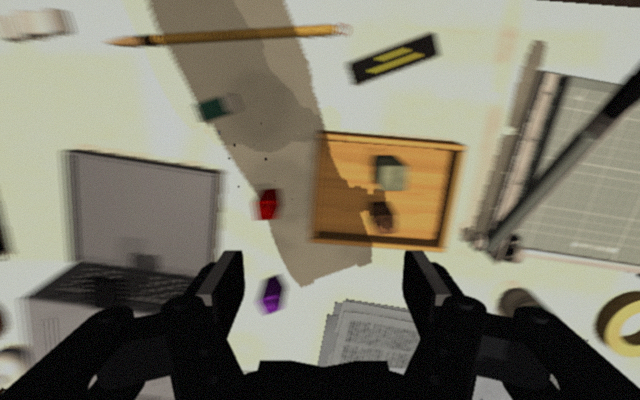

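Run:
```python
from h import *
st=readout.get_state(); print(st["tcp_pos"])
print(rel(st,[.475,.083,.2],down(np.pi/2-.088)))
```

```text
[0.38032545 0.25947743 0.22800821]
(array([ 0.0291, -0.1821,  0.083 ]), array([ 0.1503,  0.0179, -0.0036]))
```

Request:
drive_tool(
  moves=[
    [[0.01,-0.05,0.023,0.05,0.009,0,50],[0.02,-0.1,0.045,0.1,0.018,-0.002,50],[0.028,-0.15,0.068,0.15,0.018,-0.003,50],[0.028,-0.182,0.083,0.15,0.018,-0.003,50],[0.028,-0.182,0.083,0.15,0.018,-0.003,50]],
  ],
)

```text
clock: 11.22
tcp_pos: [0.4763, 0.081, 0.2019]
orientation: [0.707, 0.033, 0.706, -0.032]
wrist_force: [0.3, 0.1, 0.9]
finger_gap: 0.0687
```

Request:
drive_tool(
  moves=[
    [[0,0,0,0,0,0,50],[0,0,0,0,0,0,50],[0,0,0,0,0,0,50],[0,0,0,0,0,0,50],[0,0,0,0,0,0,50]],
  ],
)

```text
clock: 11.85
tcp_pos: [0.4762, 0.0814, 0.2019]
orientation: [0.707, 0.032, 0.706, -0.032]
wrist_force: [0.2, 0.5, 0.1]
finger_gap: 0.0685
```

Run:
```python
from h import *
st=readout.get_state(); im=cams.read_camera("wrist"); C=cam("wrist",st)
np.savez("w11.npz",K=C[0],R=C[1],t=C[2])
cv2.imwrite("pics/w11.png",im);print(st["clock"],st["tcp_pos"],st["finger_gap"],Rm(st).round(3).tolist())
cv2.imwrite("pics/w11a.png",cv2.resize(cv2.convertScaleAbs(im[60:360,200:460],alpha=1.6),None,fx=3,fy=2,interpolation=cv2.INTER_CUBIC))
c,s=np.cos(-.088),np.sin(-.088); Rz=np.array([[c,-s,0],[s,c,0],[0,0,1]]); o=np.array([.5575,.0765,0])
print(proj(C,o+np.array([[-.083,-.015,.0935],[-.083,.015,.0935],[-.051,-.074,.093],[-.051,.074,.093],[-.177,-.075,.028],[-.177,.075,.028]])@Rz.T).round(1).tolist())
```

```text
11.85 [0.47618169 0.08137627 0.20189649] 0.06850935130786256 [[0.002, 0.091, 0.996], [0.0, 0.996, -0.091], [-1.0, 0.001, 0.002]]
[[304.8, 195.8], [344.7, 195.6], [229.8, 235.4], [419.9, 234.8], [236.5, 69.5], [411.8, 68.9]]
```

View pics/w11.png

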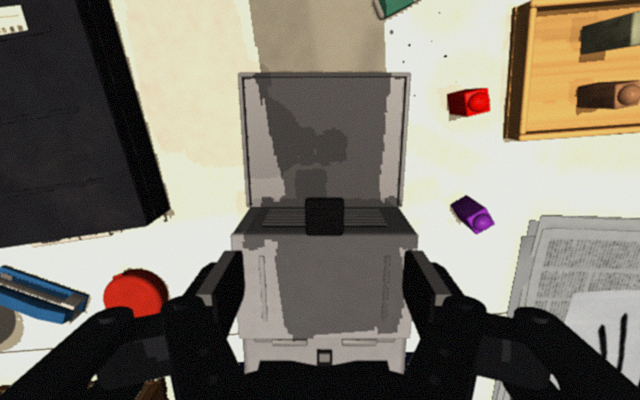

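View pics/w11a.png

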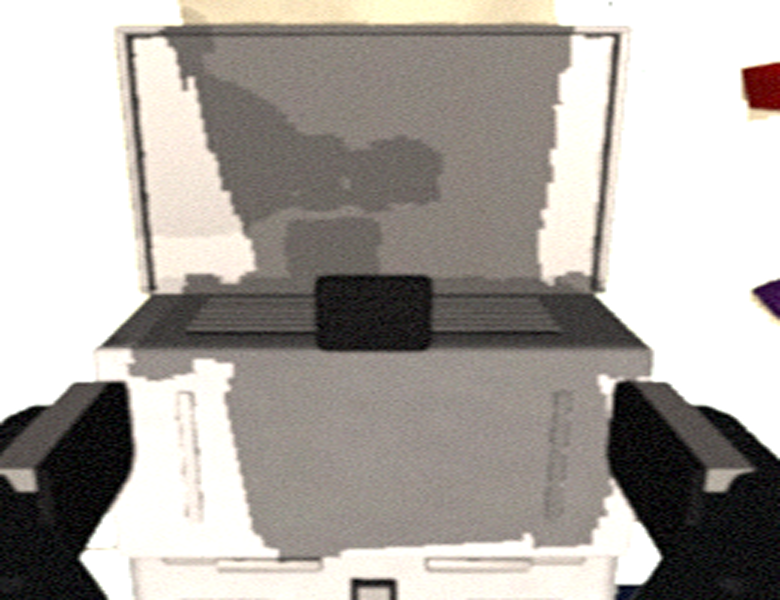

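Run:
```python
from h import *
st=readout.get_state(); print(st["tcp_pos"])
print(rel(st,[.483,.0830,.073],down(np.pi/2-.088)))
```

```text
[0.47622737 0.08128928 0.20188657]
(array([0.1289, 0.0023, 0.0064]), array([-0.0033,  0.0015, -0.0006]))
```

Request:
drive_tool(
  moves=[
    [[0.045,0.002,0.006,0,0,0,50],[0.095,0.002,0.006,0,0,0,70],[0.129,0.002,0.006,0,0,0,90],[0.129,0.002,0.006,0,0,0,90],[0.129,0.002,0.006,0,0,0,255]],
  ],
  squeeze=40,
)

```text
clock: 12.52
tcp_pos: [0.4835, 0.0828, 0.0741]
orientation: [0.707, 0.032, 0.705, -0.032]
wrist_force: [0.3, 0.0, -0.1]
finger_gap: 0.038
```

Request:
drive_tool(
  moves=[
    [[0,0,0,0,0,0,255],[0,0,0,0,0,0,255],[0,0,0,0,0,0,255],[0,0,0,0,0,0,255],[0,0,0,0,0,0,255]],
  ],
)

```text
clock: 13.15
tcp_pos: [0.4839, 0.0817, 0.0756]
orientation: [0.708, 0.032, 0.705, -0.033]
wrist_force: [-1.8, -5.0, -0.5]
finger_gap: 0.0286
```

Run:
```python
from h import *
st=readout.get_state(); im=cams.read_camera("wrist"); C=cam("wrist",st)
cv2.imwrite("pics/w12.png",im);print(st["clock"],st["tcp_pos"],st["finger_gap"],st["joint_pos"].round(2),st["wrist_force"])
```

```text
13.15 [0.4839196  0.0816659  0.07564512] 0.028619903454305613 [ 0.    0.26 -0.44  0.87 -0.    0.1 ] [-1.79398649 -5.0036045  -0.5124377 ]
```

View pics/w12.png

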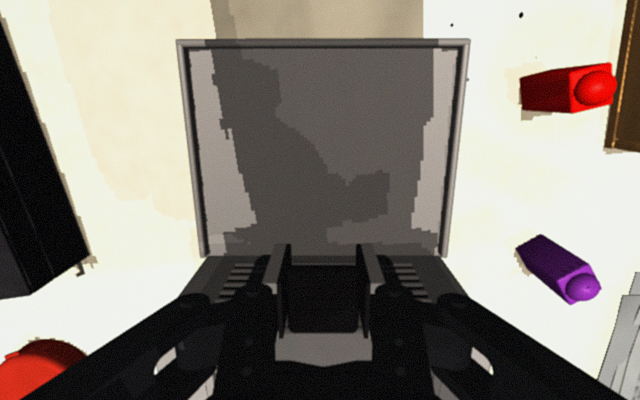

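Request:
drive_tool(
  moves=[
    [[-0.025,0,0.0026,0,0,0,255],[-0.0485,0,0.0103,0,0,0,255],[-0.07,0,0.0228,0,0,0,255],[-0.0887,0,0.0395,0,0,0,255],[-0.1033,0,0.0597,0,0,0,255]],
  ],
  squeeze=30,
)

```text
clock: 13.82
tcp_pos: [0.5434, 0.0761, 0.181]
orientation: [0.708, 0.032, 0.704, -0.033]
wrist_force: [2.9, -1.9, -10.6]
finger_gap: 0.0284
```

Run:
```python
from h import *
st=readout.get_state(); im=cams.read_camera("wrist"); C=cam("wrist",st)
cv2.imwrite("pics/w13.png",im);print(st["clock"],st["tcp_pos"],st["finger_gap"],st["joint_pos"].round(2),st["wrist_force"])
cv2.imwrite("pics/s13.png",cams.read_camera("side")[100:260,200:440].repeat(3,0).repeat(3,1))
st=readout.get_state();print(st["tcp_pos"],st["wrist_force"])
p0=np.array([.4839,.0817,.0756]);c,s=np.cos(-.088),np.sin(-.088)
for d in [60,72,84,96,108,120]:
    t=np.radians(d); f=.1193*(1-np.cos(t)); print(d,rel(st,p0+[f*c,f*s,.1193*np.sin(t)],down(np.pi/2-.09)))
```

```text
13.825 [0.54336492 0.0761062  0.18100361] 0.028368778324397086 [-0.01  0.28 -0.13  1.16 -0.    0.09] [  2.92081292  -1.88704519 -10.59740693]
[0.54516999 0.07600229 0.1818304 ] [-2.64426682 -1.00615371  0.20172903]
60 (array([ 0.0029,  0.0003, -0.0019]), array([-0.0027,  0.0087,  0.0016]))
72 (array([-0.007 ,  0.0004,  0.021 ]), array([-0.0027,  0.0087,  0.0016]))
84 (array([-0.012 ,  0.0005,  0.0454]), array([-0.0027,  0.0087,  0.0016]))
96 (array([-0.0118,  0.0006,  0.0703]), array([-0.0027,  0.0087,  0.0016]))
108 (array([-0.0064,  0.0007,  0.0947]), array([-0.0027,  0.0087,  0.0016]))
120 (array([0.0039, 0.0008, 0.1174]), array([-0.0027,  0.0087,  0.0016]))
```

View pics/w13.png

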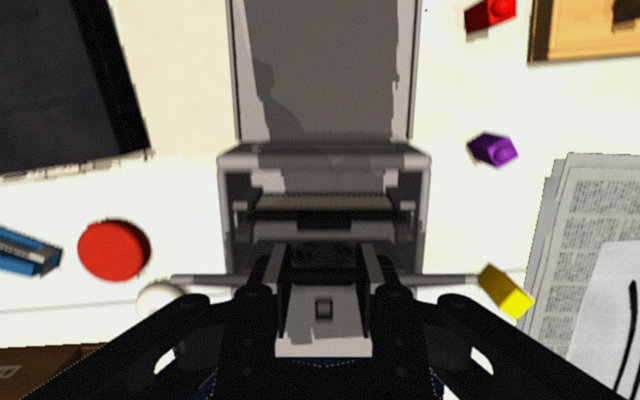

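View pics/s13.png

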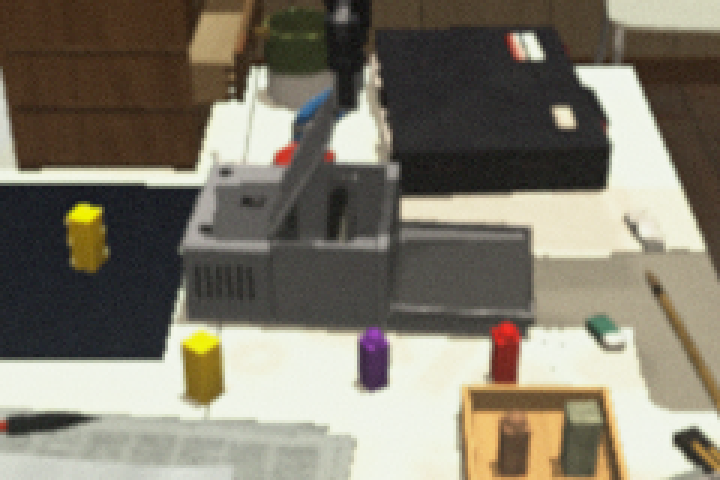

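Request:
drive_tool(
  moves=[
    [[-0.007,0,0.021,0,0,0,255],[-0.012,0,0.0454,0,0,0,255],[-0.0118,0,0.0703,0,0,0,255],[-0.0064,0.0005,0.0947,0,0,0,255],[0.004,0.0005,0.1174,0,0,0,255]],
  ],
)

```text
clock: 14.55
tcp_pos: [0.6641, 0.0651, 0.1824]
orientation: [0.712, 0.032, 0.701, -0.034]
wrist_force: [0.2, -1.6, 7.5]
finger_gap: 0.0287
```

Run:
```python
from h import *
cv2.imwrite("pics/s14.png",cams.read_camera("side")[60:260,200:440].repeat(3,0).repeat(3,1))
st=readout.get_state();print(st["clock"],st["tcp_pos"],st["wrist_force"],st["finger_gap"])
p0=np.array([.4839,.0817,.0756]);c,s=np.cos(-.088),np.sin(-.088)
for d in [120,132,144,156]:
    t=np.radians(d); f=.1193*(1-np.cos(t)); print(d,rel(st,p0+[f*c,f*s,.1193*np.sin(t)],down(np.pi/2-.09)))
```

```text
14.6 [0.66699559 0.06491611 0.18076669] [ 4.1554635  -1.61262895 10.17024996] 0.029036808296189928
120 (array([ 0.0018,  0.0006, -0.0049]), array([-0.0036,  0.0173,  0.0011]))
132 (array([0.0168, 0.0007, 0.015 ]), array([-0.0036,  0.0173,  0.0011]))
144 (array([0.0356, 0.0008, 0.0313]), array([-0.0036,  0.0173,  0.0011]))
156 (array([0.0574, 0.0009, 0.0434]), array([-0.0036,  0.0173,  0.0011]))
```

View pics/s14.png

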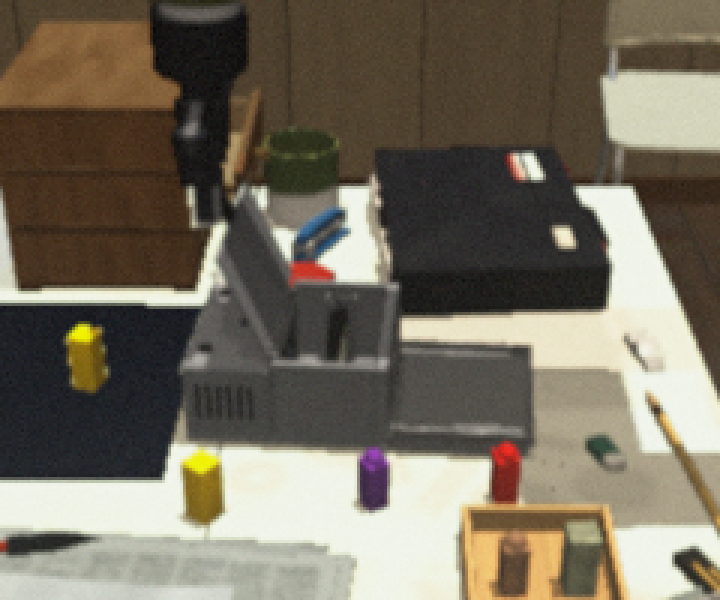

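Request:
drive_tool(
  moves=[
    [[0.009,0.0005,0.005,0,0,0,255],[0.017,0.0005,0.015,0,0,0,255],[0.026,0.0005,0.0235,0,0,0,255],[0.026,0.0005,0.0235,0,0,0,50],[0.026,0.0005,0.0235,0,0,0,50]],
  ],
)

```text
clock: 15.22
tcp_pos: [0.6901, 0.0635, 0.1556]
orientation: [0.712, 0.032, 0.7, -0.034]
wrist_force: [-0.2, -0.2, -0.2]
finger_gap: 0.0646
```

Request:
drive_tool(
  moves=[
    [[-0.04,0,0,0,0,0,50],[-0.1,0,0,0,0,0,80],[-0.11,0,-0.05,0,0,0,130],[-0.11,0,-0.1,0,0,0,130],[-0.11,0,-0.15,0,0,0,130]],
  ],
)

```text
clock: 15.85
tcp_pos: [0.537, 0.0781, 0.2634]
orientation: [0.712, 0.032, 0.7, -0.033]
wrist_force: [-1.0, -0.5, -0.3]
finger_gap: 0.0418
```

Run:
```python
from h import *
cv2.imwrite("pics/s15.png",cams.read_camera("side")[60:260,200:440].repeat(3,0).repeat(3,1))
st=readout.get_state();print(st["clock"],st["tcp_pos"],st["wrist_force"],st["finger_gap"],st["joint_pos"].round(2))
print(rel(st,[.50,.0,.22],down(-.088)))
cv2.imwrite("pics/w15.png",cams.read_camera("wrist"))
```

```text
15.9 [0.52839578 0.07903287 0.26207146] [-7.69803121  1.04276046 -2.11474863] 0.04210671860684164 [-0.    0.22 -0.    1.34 -0.    0.09]
(array([ 0.042 , -0.0812, -0.0214]), array([ 1.5672,  0.0068, -0.0049]))
```

View pics/s15.png

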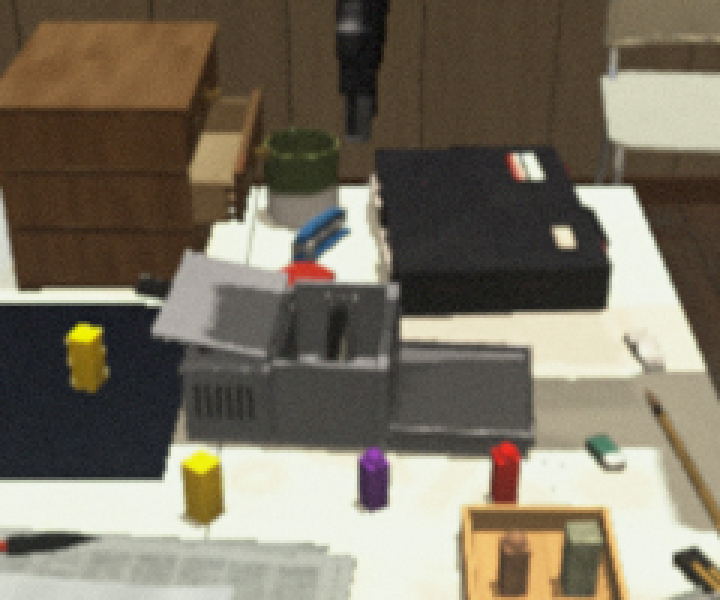

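View pics/w15.png

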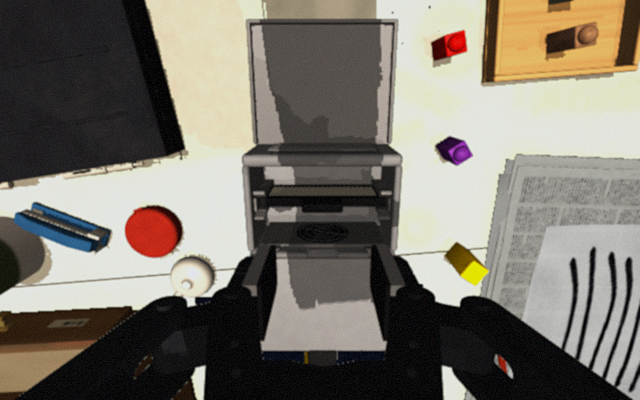

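Request:
drive_tool(
  moves=[
    [[0.01,0,0.01,0.18,0,0,160],[0.02,0,0.02,0.36,0,0,160],[0.03,0,0.03,0.54,0.005,0,160],[0.035,0,0.03,0.72,0.01,0,160],[0.035,0,0.03,0.9,0.01,0,160]],
  ],
)

```text
clock: 16.58
tcp_pos: [0.5621, 0.0761, 0.2275]
orientation: [0.621, 0.339, 0.621, -0.337]
wrist_force: [0.3, 0.7, 0.7]
finger_gap: 0.0317
```

Run:
```python
from h import *
st=readout.get_state();print(st["clock"],st["tcp_pos"],st["finger_gap"])
print(rel(st,[.5575,.0765,.19],down(-.089)))
```

```text
16.575 [0.56206176 0.07605354 0.2275206 ] 0.03171972689338135
(array([ 0.0375, -0.0037, -0.0028]), array([ 0.6623, -0.0028, -0.0021]))
```

Request:
drive_tool(
  moves=[
    [[0.01,-0.0037,-0.0028,0.18,0,0,160],[0.02,-0.0037,-0.0028,0.36,0,0,160],[0.03,-0.0037,-0.0028,0.54,0,0,160],[0.037,-0.0037,-0.0028,0.662,-0.003,-0.002,160],[0.037,-0.0037,-0.0028,0.662,-0.003,-0.002,160]],
  ],
)

```text
clock: 17.2
tcp_pos: [0.5571, 0.0767, 0.1901]
orientation: [-0.478, -0.521, -0.478, 0.522]
wrist_force: [-0.2, -0.4, 0.2]
finger_gap: 0.0319
```

Request:
drive_tool(
  moves=[
    [[0,0,0,0,0,0,160],[0,0,0,0,0,0,160],[0,0,0,0,0,0,160],[0,0,0,0,0,0,160],[0,0,0,0,0,0,160]],
  ],
)

```text
clock: 17.82
tcp_pos: [0.5571, 0.0767, 0.1902]
orientation: [-0.478, -0.521, -0.478, 0.521]
wrist_force: [0.5, 0.5, 1.4]
finger_gap: 0.0318
```

Run:
```python
from h import *
st=readout.get_state(); im=cams.read_camera("wrist"); C=cam("wrist",st)
np.savez("w16.npz",K=C[0],R=C[1],t=C[2])
cv2.imwrite("pics/w16.png",im);print(st["clock"],st["tcp_pos"],st["finger_gap"],Rm(st).round(3).tolist(),st["joint_pos"].round(2))
cv2.imwrite("pics/w16a.png",cv2.resize(cv2.convertScaleAbs(im[100:340,190:450],alpha=1.6),None,fx=3,fy=2.5,interpolation=cv2.INTER_CUBIC))
c,s=np.cos(-.088),np.sin(-.088); Rz=np.array([[c,-s,0],[s,c,0],[0,0,1]]); o=np.array([.5575,.0765,0])
print(proj(C,o+np.array([[-.005,-.02,.086],[-.005,.02,.086],[.005,-.02,.086],[.005,.02,.086],[-.041,.068,.088],[.041,.068,.088],[-.053,.075,.088]])@Rz.T).round(1).tolist())
cv2.imwrite("pics/s16.png",cams.read_camera("side")[60:260,200:440].repeat(3,0).repeat(3,1))
```

```text
17.825 [0.55710048 0.07666189 0.1902041 ] 0.031821226621840865 [[-0.001, 0.996, -0.087], [-0.0, -0.087, -0.996], [-1.0, -0.001, 0.0]] [-0.01  0.3  -0.07  1.2  -0.    1.65]
[[318.6, 224.9], [318.4, 173.1], [331.8, 224.9], [332.2, 173.1], [265.3, 104.5], [385.8, 104.6], [247.0, 93.7]]
```

View pics/w16.png

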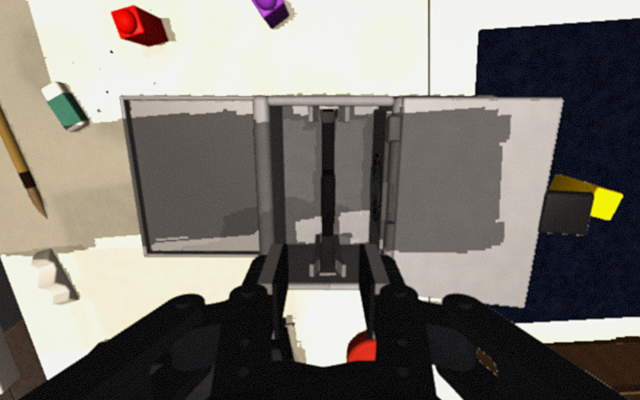

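View pics/w16a.png

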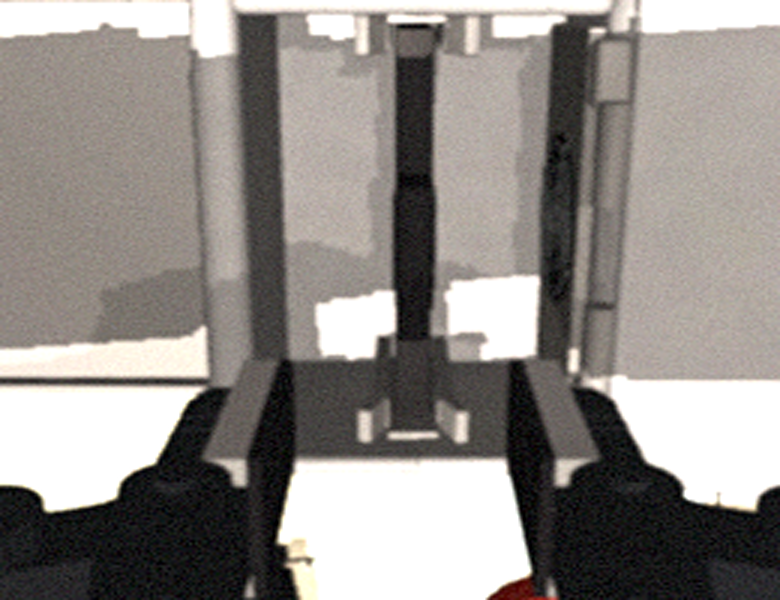

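View pics/s16.png

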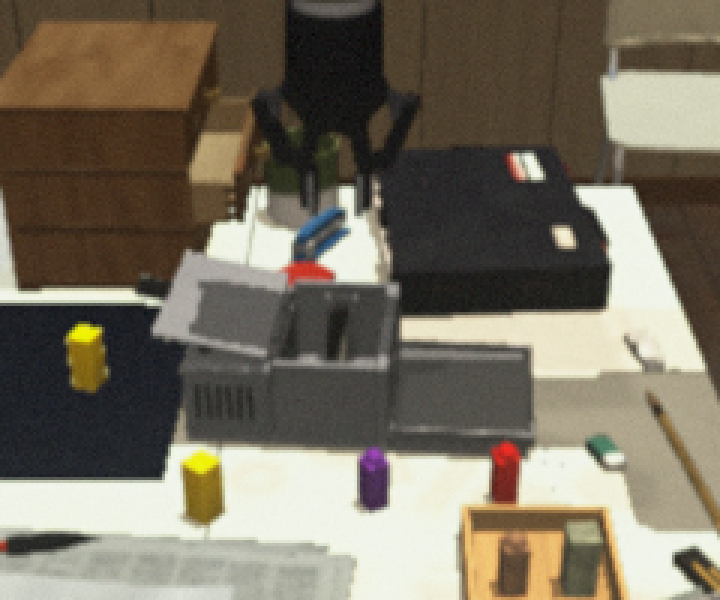

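Request:
drive_tool(
  moves=[
    [[0.03,0.003,0,0,0,0,160],[0.06,0.003,0,0,0,0,160],[0.075,0.003,0,0,0,0,160],[0.075,0.003,0,0,0,0,160],[0.075,0.003,0,0,0,0,160]],
  ],
)

```text
clock: 18.55
tcp_pos: [0.5608, 0.0764, 0.1162]
orientation: [0.478, 0.521, 0.478, -0.521]
wrist_force: [0.6, -0.7, 0.1]
finger_gap: 0.0322
```

Run:
```python
from h import *
st=readout.get_state(); im=cams.read_camera("wrist"); C=cam("wrist",st)
cv2.imwrite("pics/w17.png",im);print(st["clock"],st["tcp_pos"],st["finger_gap"],Rm(st).round(3).tolist(),st["joint_pos"].round(2))
cv2.imwrite("pics/w17a.png",cv2.resize(cv2.convertScaleAbs(im[100:340,190:450],alpha=2.2),None,fx=3,fy=2.5,interpolation=cv2.INTER_CUBIC))
R=Rm(st); 
for d in (.0,): print(proj(C,[st["tcp_pos"]+[0,0,.086-st["tcp_pos"][2]]]))
```

```text
18.55 [0.56080131 0.07642555 0.11623042] 0.03218785890811349 [[0.001, 0.996, -0.087], [0.0, -0.087, -0.996], [-1.0, 0.001, -0.0]] [-0.01  0.35 -0.18  1.03  0.    1.65]
[[325.20088825 238.19632535]]
```

View pics/w17a.png

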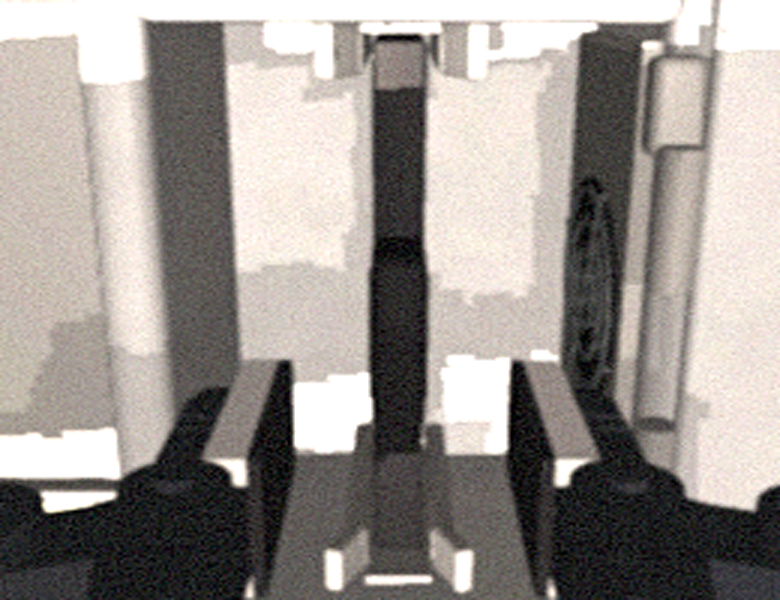

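Request:
drive_tool(
  moves=[
    [[0.02,0,0,0,0,0,160],[0.04,0,0,0,0,0,160],[0.058,0,0,0,0,0,160],[0.058,0,0,0,0,0,160],[0.058,0,0,0,0,0,160]],
  ],
)

```text
clock: 19.23
tcp_pos: [0.562, 0.0765, 0.0597]
orientation: [0.479, 0.522, 0.477, -0.52]
wrist_force: [-0.4, 0.8, -0.1]
finger_gap: 0.0319
```

Request:
drive_tool(
  moves=[
    [[0,0,0,0,0,0,255],[0,0,0,0,0,0,255],[0,0,0,0,0,0,255],[0,0,0,0,0,0,255],[0,0,0,0,0,0,255]],
  ],
  squeeze=30,
)

```text
clock: 19.85
tcp_pos: [0.5626, 0.0765, 0.061]
orientation: [0.479, 0.523, 0.477, -0.52]
wrist_force: [-1.8, -0.0, 5.7]
finger_gap: 0.0091
```

Run:
```python
from h import *
st=readout.get_state(); im=cams.read_camera("wrist"); C=cam("wrist",st)
cv2.imwrite("pics/w18.png",im);print(st["clock"],st["tcp_pos"],st["finger_gap"],st["wrist_force"],st["ft_torque"],Rm(st).round(3).tolist())
```

```text
19.85 [0.56256752 0.07647628 0.06097625] 0.009136510326920299 [-1.77303846 -0.02489543  5.65047091] [ 0.0280214   0.44119125 -0.04120452] [[0.005, 0.996, -0.087], [0.0, -0.087, -0.996], [-1.0, 0.005, -0.0]]
```

View pics/w18.png

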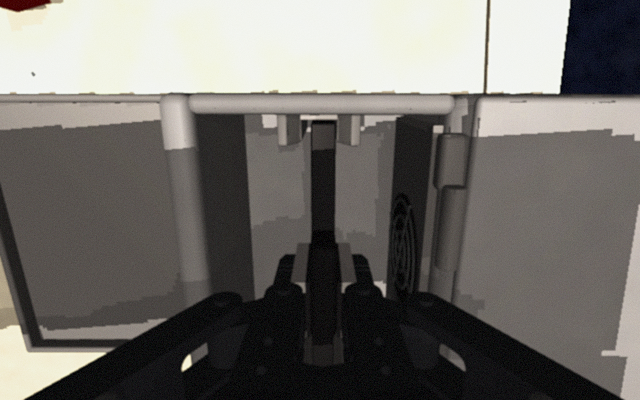

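Request:
drive_tool(
  moves=[
    [[-0.01,0,0,0,0,0,255],[-0.03,0,0,0,0,0,255],[-0.05,0,0,0,0,0,255],[-0.07,0,0,0,0,0,255],[-0.085,0,0,0,0,0,255]],
  ],
  squeeze=50,
)

```text
clock: 20.52
tcp_pos: [0.5625, 0.0765, 0.1474]
orientation: [0.479, 0.523, 0.476, -0.52]
wrist_force: [-0.2, 0.5, -2.1]
finger_gap: 0.009
```

Run:
```python
from h import *
st=readout.get_state(); im=cams.read_camera("wrist"); C=cam("wrist",st)
cv2.imwrite("pics/w19.png",im);print(st["clock"],st["tcp_pos"],st["finger_gap"],st["wrist_force"],st["ft_torque"],Rm(st).round(3).tolist())
cv2.imwrite("pics/s19.png",cams.read_camera("side")[60:260,200:440].repeat(3,0).repeat(3,1))
```

```text
20.525 [0.56252289 0.07647007 0.14737834] 0.008970653343002887 [-0.20884189  0.50999357 -2.12016236] [ 0.0148554  -0.02299163  0.0065349 ] [[0.006, 0.996, -0.087], [-0.0, -0.087, -0.996], [-1.0, 0.006, -0.001]]
```

View pics/w19.png

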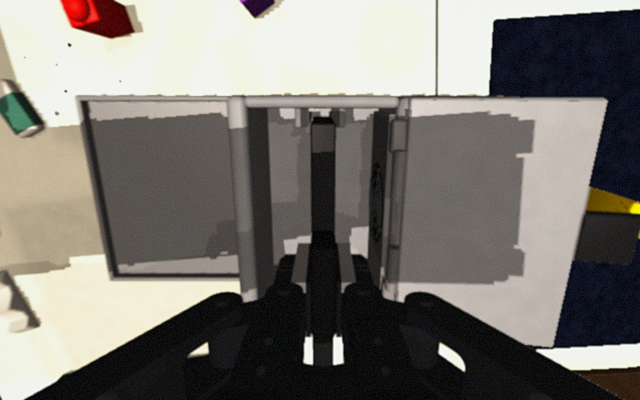

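View pics/s19.png

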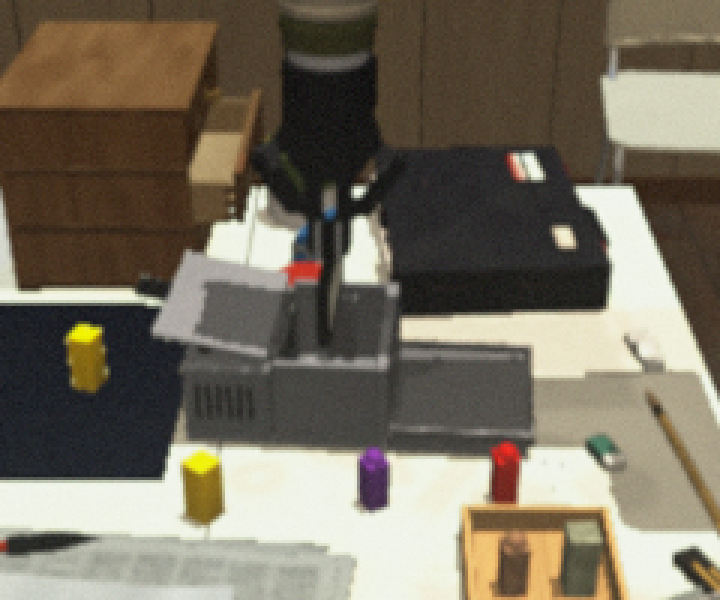

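Request:
drive_tool(
  moves=[
    [[-0.02,0,0,0,0,0,255],[-0.028,-0.01,0,0,0,0,255],[-0.028,-0.03,0,0,0,0,255],[-0.028,-0.055,0,0,0,0,255],[-0.028,-0.08,0,0,0,0,255]],
  ],
)

```text
clock: 21.25
tcp_pos: [0.4816, 0.0835, 0.1745]
orientation: [0.479, 0.523, 0.476, -0.519]
wrist_force: [-0.7, -0.2, -1.6]
finger_gap: 0.0092
```

Run:
```python
from h import *
st=readout.get_state()
print(st["tcp_pos"],st["finger_gap"],rel(st,[.448,.0866,.13],down(-.088)))
```

```text
[0.48158628 0.08350718 0.1744673 ] 0.009162514769078785 (array([ 0.0442, -0.034 , -0.0001]), array([ 0.001 , -0.0006, -0.0068]))
```

Request:
drive_tool(
  moves=[
    [[0,-0.015,0,0,0,0,255],[0,-0.028,0,0,0,0,255],[0.015,-0.034,0,0,0,0,255],[0.032,-0.034,0,0,0,0,255],[0.042,-0.034,0,0,0,0,255]],
  ],
)

```text
clock: 21.88
tcp_pos: [0.4477, 0.0865, 0.1315]
orientation: [0.479, 0.523, 0.476, -0.52]
wrist_force: [-0.3, 0.6, -1.6]
finger_gap: 0.0094
```

Request:
drive_tool(
  moves=[
    [[0,0,0,0,0,0,255],[0,0,0,0,0,0,255],[0,0,0,0,0,0,255],[0,0,0,0,0,0,255],[0,0,0,0,0,0,255]],
  ],
)

```text
clock: 22.5
tcp_pos: [0.4478, 0.0865, 0.1317]
orientation: [0.479, 0.523, 0.476, -0.52]
wrist_force: [-0.0, -0.6, -2.6]
finger_gap: 0.0091
```

Run:
```python
from h import *
st=readout.get_state(); im=cams.read_camera("wrist"); C=cam("wrist",st)
cv2.imwrite("pics/w20.png",im);print(st["clock"],st["tcp_pos"],st["finger_gap"],st["wrist_force"],abs(st["qvel"]).max(),Rm(st).round(3).tolist())
print(rel(st,[.448,.0866,.13],down(-.088)))
cv2.imwrite("pics/s20.png",cams.read_camera("side")[60:260,200:440].repeat(3,0).repeat(3,1))
cv2.imwrite("pics/t20.png",cams.read_camera("top")[150:340,230:450].repeat(3,0).repeat(3,1))
```

```text
22.5 [0.4478326  0.08646445 0.13170969] 0.009060328880679683 [-0.02419808 -0.56418637 -2.56124108] 0.0018548808722188043 [[0.007, 0.996, -0.087], [-0.0, -0.087, -0.996], [-1.0, 0.007, -0.001]]
(array([ 0.0017,  0.0001, -0.0001]), array([ 0.001 , -0.0005, -0.0067]))
```

View pics/w20.png

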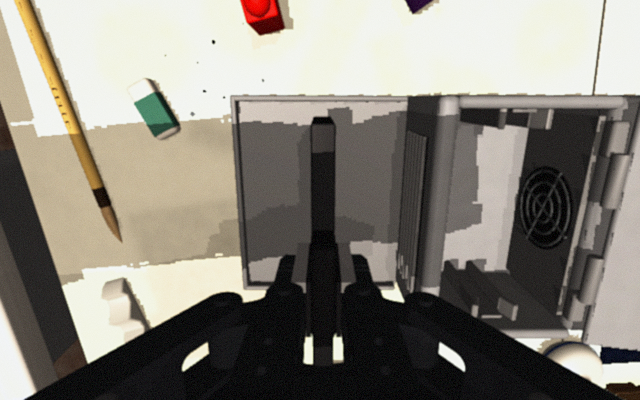

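View pics/s20.png

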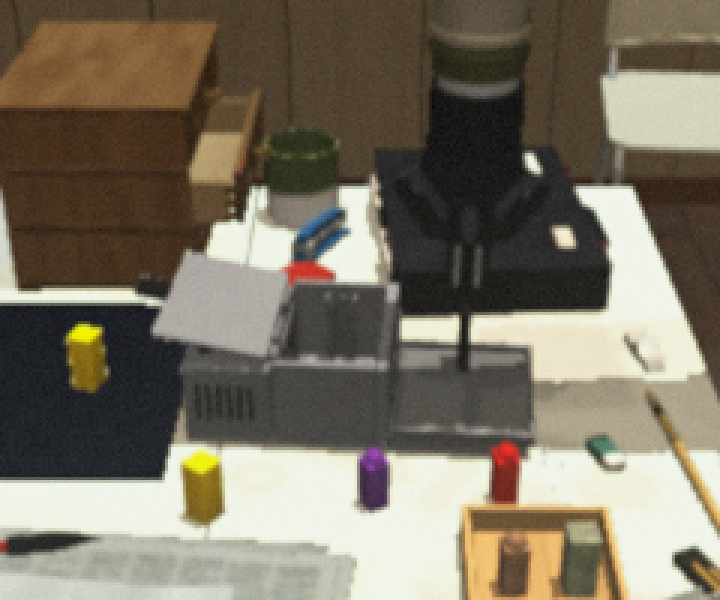

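View pics/t20.png

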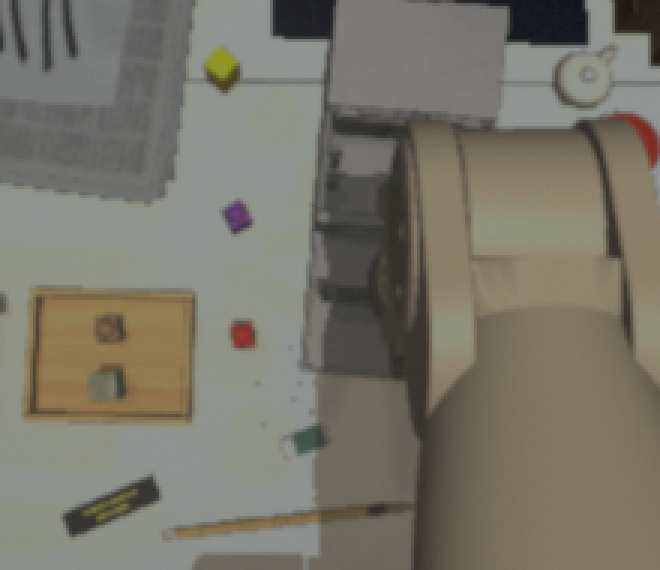

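```bash
python3 -c "
from workcell import env
print(env.hand_in())"
```

```text
the job is handed in; nothing more can be done
None
```

The job is done and handed in at about 22.7 s, well inside the 72 s limit. `hand_in` gave no verdict.

- **Seals:** I put the brown knob seal and then the grey-green plain seal in the wooden box. Both are standing upright in the last side and top pictures.
- **Cover:** I lifted it by its lip to about 135° and let go. It sank back and stays open at its stop.
- **Filter plate:** I gripped it by its tab, drew it straight up and brought it 115 mm forward. It is held over the middle of the tray with its lower edge about 80 mm above the table, so about 60 mm above the tray floor.

**Last checks:** The arm was still, the grip gap was 9.1 mm on the 10 mm tab, and the tool was within about 0.4° of vertical. It is also square to the machine's heading as I estimated it. The highest wrist force I read was about 11 N. The look-alikes and the eraser appear unmoved. I did not measure the tin and the ink bottle, and the last top picture shows only part of the tin.

**Disagreements:**
- The machine's position along x differed by about 3 mm between the early camera fit (0.5575) and the close-up at the tab (about 0.5605). I used the close-up and moved the plate relative to where it was gripped in its guides.
- Wrist-camera sizes read a few percent small, which fits a camera offset of about 7 mm in height.

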